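# Set a wet-lacquered brass rosette in its nest with the lifter

### The job

The brass rosette on the lifter's blade is wet with lacquer: take the lifter by its handle, carry the rosette level to the small stand, and set the blade gently down on the stand's sprung pad, feeling for it because its height is not known, so that the rosette stands beyond the two lugs. With the blade still resting on the pad draw it straight back out between the lugs, so that the rosette is held back by them and ends lying flat in its nest against the lugs, then stand the lifter back on its cork mat and let go. Do not touch the rosette with the fingers, do not press the pad down hard, and leave the other things on the bench where they are.

Things in the scene. Friction and masses are not known exactly. Their poses are not given: they have to be found in the camera images.
- lifter: Cranked steel lifter with a wooden handle, 174 mm long, about 160 g. Origin at the level of its underside, right under the handle's middle; x points from handle to blade tip, z up. A foot plate (30 mm wide, 8 mm thick) at x = -50 mm reaches down to the underside level, so the lifter stands by itself on foot and blade. An upright web at x = 38 to 44 mm joins blade and handle.
- handle (a point): Middle of the lifter's handle, 50 mm above the lifter's underside, axes as the lifter. The handle is 22 mm wide (y), 22 mm high, and runs from x = -56 to +40 mm; it is gripped here from above, across y.
- blade (a point): Point on the lifter's underside 90 mm ahead of its origin, under where the rosette lies. The flat blade is 28 mm wide and 3 mm thick and reaches 28 mm ahead (+x) of this point and 55 mm behind it.
- rosette: Turned brass disc, 44 mm across and 5 mm thick, with a low button on top (9 mm high in all), about 55 g. Origin at the centre of its underside, z up. It lies loose on the blade, centred near the point blade (up to 4 mm off), held by friction alone.
- stand: Fixed stand: dark steel base 84 x 74 x 12 mm, a round column and on it a level aluminium pad. Origin on the bench under the nest's centre, z up; x points away from the open front, where the blade enters (along +x) and is drawn out (along -x). The pad's top lies 44 to 80 mm above the bench: set differently each time, not reported.
- nest (a point): Point on the stand's axis 30 mm above the bench, axes as the stand. Its x, y are where the rosette's centre lies when it touches both lugs. Lugs: two blocks 8 mm high on the pad, x = -25 to -15 mm, y = 16 to 28 and -16 to -28 mm: the blade passes the 32 mm gap, the rosette does not. Other sides are open.
- pad_mid (a point): Point 9 mm along +x of the point nest and at the same height (not the pad's). The pad reaches 34 mm either way from it in x and 32 mm in y. The pad gives downward on a soft spring: about 2 N per mm over 4 mm, bottoming at 9.5 N. More than 16 N from lifter or rosette is too hard.
- mat: Cork mat fixed on the bench, 220 x 100 mm, 3 mm thick. Origin under its centre. The lifter stands on it at the start, pointing along the mat's x, its origin 25 mm behind the mat's centre (x = -25 mm).
- spare: Bystander: a second brass rosette of the same kind lying alone on the bench (42 mm across, 9 mm high); origin under its centre
- dish: Bystander: white bowl, 76 mm across, 30 mm high; origin under its centre
- varnish: Bystander: amber glass jar with a steel cap, 50 mm across, 55 mm high; origin under its centre
- offcut: Bystander: pale wood block 50 x 35 x 30 mm; origin under its centre
Mind the look-alikes: they are no part of the job. Of the things shaped like the mat, the cork one is meant.

How it is judged:
By the outcome, as a careful person would: the job done as asked, in the order asked, and still so for the second after the job is handed in, with the robot touching nothing.
It also fails if it takes over 69 s, if anything falls off the work surface, if the arm or the gripper's body presses on something with over 40 N, if the wrist force passes 120 N, or if a joint passes its speed limit or range.

### The arm

A 6-joint arm with a two-finger parallel gripper is mounted at the origin on the work surface. World frame = base frame: x ahead of the robot, y to its left, z up, the work surface at z = 0. Lengths are in m, angles in rad, forces in N, time in s.
With the tool pointing down it reaches from about 0.425 to 0.95 m from the base axis. Payload 14.7 kg.
Tool frame: the origin (TCP) lies on the centre line of the jaws, within the pads' length; the fingertips stand 25 mm ahead of it and the grasp point (between the pads) lies 6 mm ahead of it; z points along the fingers, y is the direction in which the jaws open and shut (so a half turn about z gives the same grasp; the last joint's range is limited). The gripper opens to 85 mm and grips with 20 to 120 N. Pads are 22 mm wide; open, the fingers measure 114 mm over their backs; the gripper's body (76 mm by 85 mm) begins 54 mm behind the grasp point. The pads swing forward as they close: fully open they stand 13 mm farther back than shut.
Start: joints at [1.15, 0.48, 1.596, -0, 1.065, -0.047], TCP at [0.237, 0.605, 0.256] pointing down, gripper open.
Joint ranges: [-2.75, 2.75], [-0.82, 2.05], [0.23, 2.67], [-1.56, 4.7], [0.09, 2.69], [-2.92, 2.92]. Speed limits (rad/s): [1.89, 1.89, 2.39, 3.01, 3.01, 3.01].

### API

Orientations are given as a 3x3 rotation matrix whose columns are the frame's x, y, z axes.
In Python, from cell import r gives the robot as it stands. The module is installed in compiled form; this text tells all that it offers.
- The arm moves only by the tool carry_out, never from a script. Its argument "plan" is a list of rows, each a list of 3 entries, a list of its own where there are three numbers: the turn, a rotation vector about the tool's x, y, z in rad, then the shift along the tool's x, y, z in mm, then the closure, from 0 (fully open) to 1 (shut). A call has 1 to 12 rows; each row is the pose to reach, as a shift and turn from the pose measured when the call began, along the tool's axes at that moment; what a row does not reach only later rows make up. A row lasts 1/12 s, in which the tool goes at most 41.7 mm and 7.16 degrees, less where a joint would pass 70% of its speed; a pose out of reach is approached as far as the arm can. A call with a gripper value outside its range is refused whole. The fingers move at their own pace and stop on an object; the grip force is fixed at half the most. Time passes only in rows, so rows that repeat a pose let the fingers close. It gives the time, the measured TCP pose, the force and the opening at its end, in the units of the state.
- r.state(): the state, without advancing time (a new reading comes with each control period).
- r.snapshot(name): name is "scene" or "top" or "wrist"; returns (picture, depth): 420x560x3 uint8, red, green, blue; 420x560 float32, m along the optical axis (not along the pixel's ray), 0 where there is no reading.
- r.camera_params(name): a dict with "fx", "fy", "cx", "cy" (pixels), "rvec" (rotation vector, rad) and "tvec" (3), from world to camera coordinates, as OpenCV has them. Camera axes: x right, y down, z forward; pixel columns grow to the right and rows downward; lengths in m; the calibration is good to about 2 mm. A picture is of the moment at which its call begins: read the wrist's pose just before it. camera_params takes no time and is no camera call; for the wrist camera it gives the pose at the moment of the call.
- r.job_done(): hands the job in, once; it reports no verdict.
The state is a dict: "t": time; "joint_pos": joint angles; "joint_vel": joint speeds; "tau": joint torques, N m; "position": TCP position; "tcp_rot": TCP orientation; "force": force on the tool from outside, world axes, zero at the start; "moment": the same for the moment, N m; "width": opening from 0.0 (shut) to 1.0 (fully open).
Only numpy, scipy, OpenCV 4.12 (cv2) and the standard library are available. Lean on these libraries where they do the work, as an engineer would, in place of code of your own. Each camera call takes 0.05 s, during which the arm holds its last target.

## Working session

There is one attempt and no reset: what is moved stays moved. The work goes in short steps, Python scripts to look and compute and a tool call to move; the robot and the scene stay as the last step left them, time stands still between calls to the robot, and variables do not carry over. Pictures are saved under pics/ and viewed, and the job is handed in when it is done.

Besides the shell and the picture viewer there is one more tool, called after "Request:" as name(argument=value, ...), one argument or row to a line, values as JSON. carry_out: Moves the arm, as the interface text tells. Its arguments: {"type":"object","properties":{"plan":{"type":"array","items":{"type":"array"}}},"required":["plan"]}

```bash
mkdir -p pics
python3 - <<'E'
from cell import r
import cv2, numpy as np
s=r.state(); print({k:(np.round(v,3).tolist()) for k,v in s.items()})
for n in ["scene","top"]:
    p,d=r.snapshot(n); cv2.imwrite(f"pics/{n}0.png",p[:,:,::-1]); np.save(f"pics/{n}0.npy",d); np.save(f"pics/{n}0rgb.npy",p)
    print(n,r.camera_params(n))
E
```

```text
{'t': 0.0, 'joint_pos': [1.15, 0.481, 1.597, -0.0, 1.065, -0.047], 'joint_vel': [-0.002, 0.001, 0.001, 0.002, -0.001, 0.001], 'tau': [0.003, -95.067, -43.017, 0.001, 0.012, -0.0], 'position': [0.237, 0.605, 0.256], 'tcp_rot': [[-0.931, 0.365, -0.0], [0.365, 0.931, -0.001], [0.0, -0.001, -1.0]], 'force': [-0.134, 0.005, -0.248], 'moment': [0.002, 0.005, -0.028], 'width': 0.999}
scene {'fx': 386.2005711910597, 'fy': 386.2005711910597, 'cx': 275.5042572592784, 'cy': 214.48294536263754, 'rvec': array([ 0.91375673,  2.35664495, -1.26088452]), 'tvec': array([ 0.38553075, -0.15941425,  1.02013337])}
top {'fx': 546.2935765464551, 'fy': 546.2935765464551, 'cx': 287.45724030106965, 'cy': 216.12782843710124, 'rvec': array([ 2.16176548, -2.17185278,  0.11317471]), 'tvec': array([0.0269081 , 0.5232757 , 1.05233519])}
```

View pics/scene0.png

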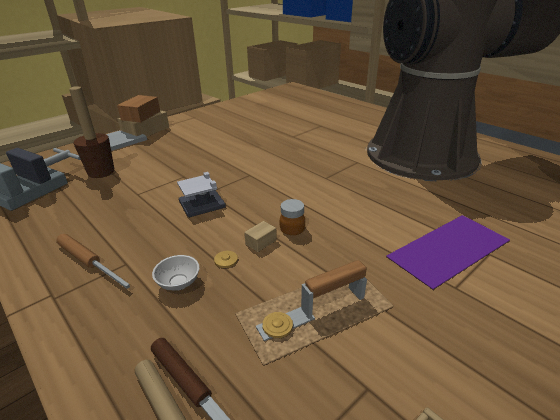

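View pics/top0.png

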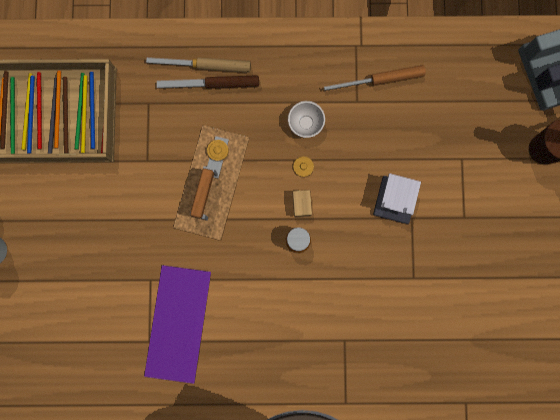

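The top view shows the cork mat and lifter at about (210,183), the rosette at (217,150), and the stand with its pad at (402,194). The purple mat at (178,325) is the decoy. I'll measure in close-up.

```bash
cat > h.py <<'E'
import numpy as np, cv2
from cell import r
def cam(n):
    c=r.camera_params(n); R=cv2.Rodrigues(np.array(c['rvec']))[0]; return c,R,np.array(c['tvec'])
def proj(C,P):
    c,R,t=C; q=(np.atleast_2d(P)@R.T)+t
    return np.c_[c['fx']*q[:,0]/q[:,2]+c['cx'],c['fy']*q[:,1]/q[:,2]+c['cy']]
def ray(C,uv,z):
    c,R,t=C; uv=np.atleast_2d(uv).astype(float)
    d=np.c_[(uv[:,0]-c['cx'])/c['fx'],(uv[:,1]-c['cy'])/c['fy'],np.ones(len(uv))]@R
    o=-R.T@t; return o+d*((z-o[2])/d[:,2])[:,None]
def cloud(C,d):
    c,R,t=C; v,u=np.mgrid[:d.shape[0],:d.shape[1]]
    q=np.stack([(u-c['cx'])/c['fx']*d,(v-c['cy'])/c['fy']*d,d],-1)
    return (q-t)@R
E
python3 - <<'E'
from h import *
C=cam('top'); d=np.load('pics/top0.npy'); p=np.load('pics/top0rgb.npy')
W=cloud(C,d)
a=p[110:250,150:270]; b=p[160:235,360:435]
cv2.imwrite('pics/c1.png',cv2.resize(a[:,:,::-1],None,fx=4,fy=4,interpolation=cv2.INTER_CUBIC))
cv2.imwrite('pics/c2.png',cv2.resize(b[:,:,::-1],None,fx=7,fy=7,interpolation=cv2.INTER_CUBIC))
Cs=cam('scene'); ps=np.load('pics/scene0rgb.npy')
cv2.imwrite('pics/c3.png',cv2.resize(ps[165:225,165:240][:,:,::-1],None,fx=8,fy=8,interpolation=cv2.INTER_CUBIC))
# pad pixels
Z=W[...,2]
sub=Z[170:230,365:430]
print(np.histogram(sub,bins=np.arange(-0.01,0.11,0.005)))
print('bench z',np.median(Z[250:300,300:400]))
print('dist cam', -C[1].T@C[2], -Cs[1].T@Cs[2])
E
```

```text
(array([   3,  604, 1521,  133,  378,   88,    0,    0,    0,    0,    0,
         38,  776,  286,   56,    4,    0,    0,    0,    0,    0,    0,
          0]), array([-0.01 , -0.005,  0.   ,  0.005,  0.01 ,  0.015,  0.02 ,  0.025,
        0.03 ,  0.035,  0.04 ,  0.045,  0.05 ,  0.055,  0.06 ,  0.065,
        0.07 ,  0.075,  0.08 ,  0.085,  0.09 ,  0.095,  0.1  ,  0.105]))
bench z 0.0010969418873264824
dist cam [0.40983862 0.02368118 1.10155452] [0.9019348  0.44644349 0.44935595]
```

View pics/c1.png

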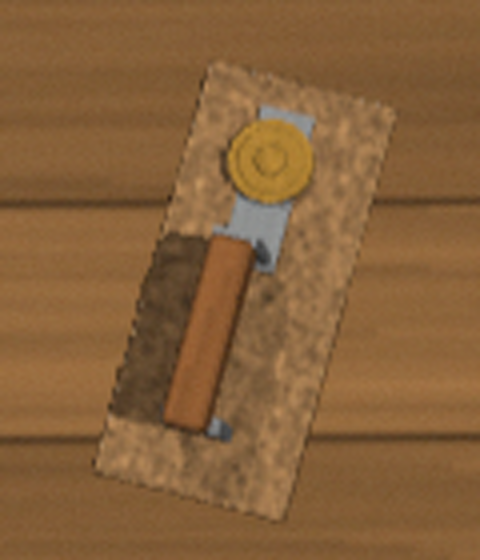

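View pics/c2.png

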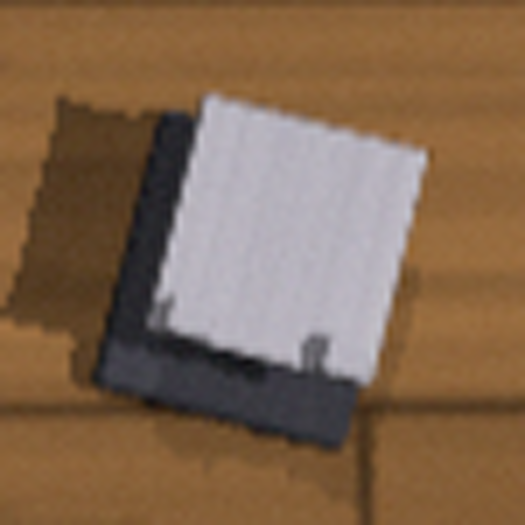

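View pics/c3.png

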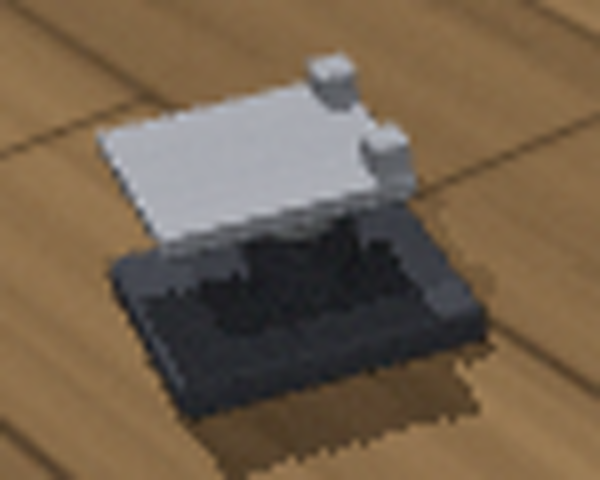

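```bash
cat > m1.py <<'E'
from h import *
C=cam('top'); d=np.load('pics/top0.npy'); p=np.load('pics/top0rgb.npy')
Cs=cam('scene'); ds=np.load('pics/scene0.npy'); ps=np.load('pics/scene0rgb.npy')
def big(m,roi):
    x0,y0,x1,y1=roi; k=np.zeros_like(m,np.uint8); k[y0:y1,x0:x1]=m[y0:y1,x0:x1]
    cs,_=cv2.findContours(k,cv2.RETR_EXTERNAL,cv2.CHAIN_APPROX_NONE); return max(cs,key=cv2.contourArea)
def rect(cnt,C,z):
    w=ray(C,cnt[:,0,:],z)[:,:2]
    (c,s,a)=cv2.minAreaRect((w*1000).astype(np.float32)); return np.round(c,1),np.round(s,1),round(a,2)
h=cv2.cvtColor(p,cv2.COLOR_RGB2HSV).astype(int); hs=cv2.cvtColor(ps,cv2.COLOR_RGB2HSV).astype(int)
W=cloud(C,d); Ws=cloud(Cs,ds)
pad=(h[...,1]<40)&(h[...,2]>140); c=big(pad,(360,165,435,230))
m=np.zeros(pad.shape,np.uint8); cv2.drawContours(m,[c],-1,1,-1); m=cv2.erode(m,np.ones((3,3)))>0
zp=np.median(W[m][:,2]); print('pad z top',zp,'cloud mean',W[m].mean(0))
print('pad rect top',rect(c,C,zp))
pads=(hs[...,1]<40)&(hs[...,2]>140); cs=big(pads,(165,165,240,225))
m=np.zeros(pad.shape,np.uint8); cv2.drawContours(m,[cs],-1,1,-1); m=cv2.erode(m,np.ones((3,3)))>0
print('pad scene z med',np.median(Ws[m][:,2]),Ws[m].mean(0))
# handle top
hd=(abs(h[...,0]-9)<5)&(h[...,1]>130)&(W[...,2]>0.05); c=big(hd,(180,160,230,225)); 
print('handle z',np.median(W[(hd)&(np.indices(hd.shape)[1]<230)&(np.indices(hd.shape)[1]>180)][:,2]),'rect',rect(c,C,0.064))
# rosette
ro=(h[...,0]>18)&(h[...,0]<28)&(h[...,1]>150)&(h[...,2]>110)
c=big(ro,(200,135,235,165)); e=cv2.fitEllipse(c); print('ros',e, ray(C,[e[0]],0.003+0.003+0.005))
ros=(hs[...,0]>18)&(hs[...,0]<28)&(hs[...,1]>140)&(hs[...,2]>110)
c=big(ros,(255,300,300,345)); e=cv2.fitEllipse(c); print('ros scene',e, ray(Cs,[e[0]],0.011),len(c))
# mat by pixels corners from crop (x/4+150,y/4+110)
mc=np.array([[210,62],[396,112],[284,520],[96,470]])/4+[150,110]-0.4
w=ray(C,mc,0.003)[:,:2]; print('mat',rect((mc[:,None,:]),C,0.003))
print(np.round(w*1000,1))
E
python3 m1.py
```

```text
pad z top 0.05363464659855952 cloud mean [ 0.56373101 -0.19438868  0.05854325]
pad rect top (array([ 563.1, -195.3]), array([62.8, 67.8]), 74.83)
pad scene z med 0.05216854046232943 [ 0.56825968 -0.1939375   0.05339152]
handle z 0.06458975550732413 rect (array([565.3, 188.6]), array([23.8, 94.5]), 75.57)
ros ((217.392333984375, 149.77682495117188), (19.293474197387695, 20.089641571044922), 110.40337371826172) [[0.66152211 0.16636086 0.011     ]]
ros scene ((274.9434509277344, 321.83746337890625), (10.860271453857422, 16.900964736938477), 120.77350616455078) [[0.66215769 0.16219712 0.011     ]] 81
mat (array([597.2, 179.3]), array([ 99.5, 217.9]), 75.09)
[[715.3 199.4]
 [688.5 103.5]
 [479.1 159.3]
 [504.8 254.4]]
```

Request:
carry_out(
  plan=[
    [[0, 0, -0.01], [-35, -20, 8], 0],
    [[0, 0, -0.02], [-70, -40, 16], 0],
    [[0, 0, -0.03], [-105, -60, 24], 0],
    [[0, 0, -0.04], [-140, -80, 32], 0],
    [[0, 0, -0.05], [-175, -100, 40], 0],
    [[0, 0, -0.06], [-210, -120, 48], 0],
    [[0, 0, -0.07], [-245, -141, 56], 0],
    [[0, 0, -0.08], [-280, -161, 64], 0],
    [[0, 0, -0.09], [-315, -181, 72], 0],
    [[0, 0, -0.1], [-350, -201, 80], 0],
    [[0, 0, -0.11], [-385, -221, 88], 0],
    [[0, 0, -0.112], [-410, -236, 92], 0],
  ],
)

```text
t: 1.1
position: [0.534, 0.2325, 0.1629]
tcp_rot: [[-0.966, 0.259, -0.001], [0.259, 0.966, -0.002], [0.001, -0.002, -1.0]]
force: [-0.2, 0.6, 1.0]
width: 0.997
```

```bash
cat > st.py <<'E'
from h import *
import sys
s=r.state(); R=np.array(s['tcp_rot']); p=np.array(s['position'])*1000
print('t',round(s['t'],2),'p',p.round(1),'yaw_y',round(np.degrees(np.arctan2(R[1,1],R[0,1])),2),'tilt',R[:,2].round(4),'F',np.round(s['force'],2),'M',np.round(s['moment'],2),'w',round(s['width'],3))
if len(sys.argv)>3:
    tgt=np.array([float(a) for a in sys.argv[1:4]]); print('tool shift',(R.T@(tgt-p)).round(1))
E
python3 st.py 573 185.8 130
```

```text
t 1.1 p [534.  232.5 162.9] yaw_y 74.98 tilt [-0.0011 -0.0016 -1.    ] F [-0.2   0.58  0.96] M [ 0.05 -0.01 -0.01] w 0.997
tool shift [-49.8 -35.   33. ]
```

Request:
carry_out(
  plan=[
    [[0, 0, 0], [-25, -17, 16], 0],
    [[0, 0, 0], [-44, -31, 29], 0],
    [[0, 0, 0], [-49.8, -35, 33], 0],
    [[0, 0, 0], [-49.8, -35, 33], 0],
    [[0, 0, 0], [-49.8, -35, 33], 0],
  ],
)

```text
t: 1.52
position: [0.5725, 0.1859, 0.1298]
tcp_rot: [[-0.966, 0.26, -0.002], [0.26, 0.966, -0.002], [0.002, -0.002, -1.0]]
force: [0.0, 0.1, 0.4]
width: 0.999
```

```bash
python3 st.py
python3 - <<'E'
from h import *
C=cam('wrist'); p,d=r.snapshot('wrist'); cv2.imwrite('pics/w1.png',p[:,:,::-1]); np.savez('pics/w1.npz',p=p,d=d,R=C[1],t=C[2])
print(C[0]['fx'],-C[1].T@C[2])
E
```

```text
t 1.52 p [572.5 185.9 129.8] yaw_y 74.93 tilt [-0.0022 -0.0017 -1.    ] F [0.   0.06 0.37] M [ 0.01 -0.06  0.02] w 0.999
298.22022801903483 [0.49450434 0.20710521 0.24935483]
```

View pics/w1.png

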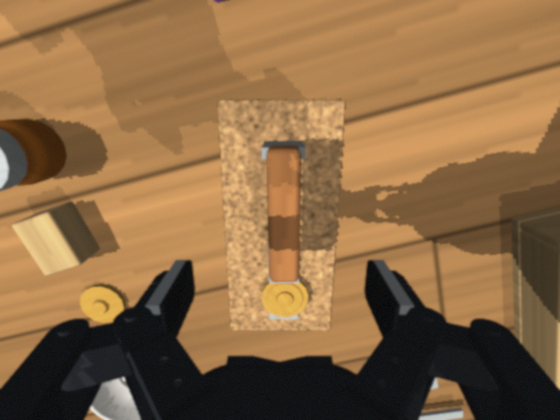

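The wrist view shows the handle running from (284,148) to (284,281) between the open fingers and the rosette at (285,297). The lifter looks centred, so I'll work out the numbers.

Run:
```python
from h import *
z=np.load('pics/w1.npz'); p=z['p']; c=r.camera_params('wrist'); C=(c,z['R'],z['t'])
h=cv2.cvtColor(p,cv2.COLOR_RGB2HSV).astype(int)
ro=((h[...,0]>18)&(h[...,0]<28)&(h[...,1]>150)&(h[...,2]>110)).astype(np.uint8); k=ro*0; k[275:325,255:315]=ro[275:325,255:315]
cs=max(cv2.findContours(k,0,1)[0],key=cv2.contourArea); e=cv2.fitEllipse(cs); print(e,'ros',ray(C,[e[0]],0.011)*1000)
u=np.array([np.cos(np.radians(-15.07)),np.sin(np.radians(-15.07))]); v=np.array([-u[1],u[0]])
R=ray(C,[e[0]],0.011)[0,:2]*1000
H=((h[...,0]<14)&(h[...,1]>120)).astype(np.uint8); k=H*0; k[155:275,262:305]=H[155:275,262:305]
# row-wise handle edges
for row in (165,190,215,240,260,272):
    cc=np.where((h[row,255:315,0]<13)&(h[row,255:315,1]>120))[0]+255
    print(row,cc.min(),cc.max(), ray(C,[[(cc.min()+cc.max())/2,row]],0.064)[0]*1000)
tcp=np.array([572.5,185.9])
print('tcp->ros (u,v)',(R-tcp)@u,(R-tcp)@v)
mat=ray(C,[[219.5,100],[344,100],[331,330],[231,330]],0.003)*1000;print(mat.round(1),mat.mean(0))
```

```text
((284.59814453125, 298.4261474609375), (32.217529296875, 47.45658874511719), 88.29031372070312) ros [[664.41914192 166.23159005  11.        ]]Traceback (most recent call last):
  File "<stdin>", line 12, in <module>
    return umr_minimum(a, axis, None, out, keepdims, initial, where)
ValueError: zero-size array to reduction operation minimum which has no identity
```

Run:
```python
from h import *
z=np.load('pics/w1.npz'); p=z['p']; c=r.camera_params('wrist'); C=(c,z['R'],z['t'])
a=np.radians(-15.07);u=np.array([np.cos(a),np.sin(a)]); v=np.array([-u[1],u[0]]); tcp=np.array([572.5,185.9])
f=lambda uv,zz:print(uv,zz,[round(x,1) for x in ((ray(C,[uv],zz)[0,:2]*1000-tcp)@u,(ray(C,[uv],zz)[0,:2]*1000-tcp)@v)])
f((284.6,298.4),.011); f((284,281),.064); f((284,148),.064); f((284.5,317),.006); f((284.5,143),.008)
f((281.5,100),.003);f((281,330),.003)
cv2.imwrite('pics/w1c.png',cv2.resize(p[135:335,205:355][:,:,::-1],None,fx=4,fy=4,interpolation=cv2.INTER_CUBIC)[:800])
```

```text
(284.6, 298.4) 0.011 [np.float64(93.8), np.float64(4.9)]
(284, 281) 0.064 [np.float64(40.3), np.float64(3.4)]
(284, 148) 0.064 [np.float64(-54.6), np.float64(2.9)]
(284.5, 317) 0.006 [np.float64(119.2), np.float64(5.0)]
(284.5, 143) 0.008 [np.float64(-50.7), np.float64(4.2)]
(281.5, 100) 0.003 [np.float64(-83.2), np.float64(1.7)]
(281, 330) 0.003 [np.float64(137.6), np.float64(1.6)]
```

View pics/w1c.png

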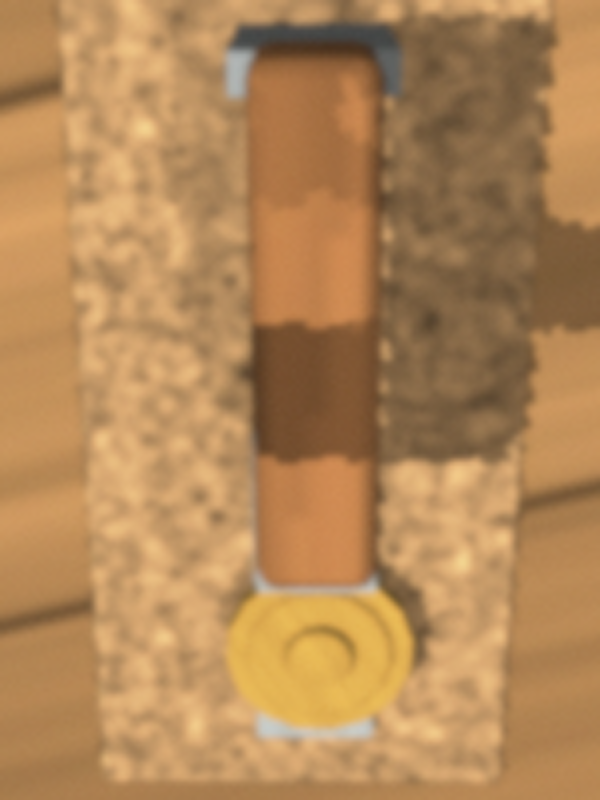

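Request:
carry_out(
  plan=[
    [[0, 0, 0], [0, 1, 12], 0],
    [[0, 0, 0], [0, 2, 28], 0],
    [[0, 0, 0], [0, 2, 46], 0],
    [[0, 0, 0], [0, 2, 60], 0],
    [[0, 0, 0], [0, 2, 68], 0],
    [[0, 0, 0], [0, 2, 71], 0],
    [[0, 0, 0], [0, 2, 71], 0],
    [[0, 0, 0], [0, 2, 71], 0.2],
    [[0, 0, 0], [0, 2, 71], 0.35],
    [[0, 0, 0], [0, 2, 71], 0.45],
    [[0, 0, 0], [0, 2, 71], 0.5],
    [[0, 0, 0], [0, 2, 71], 0.55],
  ],
)

```text
t: 2.57
position: [0.573, 0.1883, 0.0597]
tcp_rot: [[-0.966, 0.259, -0.001], [0.259, 0.966, -0.001], [0.0, -0.001, -1.0]]
force: [0.1, 0.0, 0.2]
width: 0.45
```

```bash
python3 st.py
```

```text
t 2.57 p [573.  188.3  59.7] yaw_y 74.98 tilt [-8.0e-04 -1.3e-03 -1.0e+00] F [0.07 0.02 0.16] M [ 0.01 -0.1   0.  ] w 0.45
```

Request:
carry_out(
  plan=[
    [[0, 0, 0], [0, 0, 0], 0.6],
    [[0, 0, 0], [0, 0, 0], 0.64],
    [[0, 0, 0], [0, 0, 0], 0.66],
    [[0, 0, 0], [0, 0, 0], 0.68],
    [[0, 0, 0], [0, 0, 0], 0.7],
    [[0, 0, 0], [0, 0, 0], 0.72],
    [[0, 0, 0], [0, 0, 0], 0.74],
    [[0, 0, 0], [0, 0, 0], 0.76],
    [[0, 0, 0], [0, 0, 0], 0.8],
    [[0, 0, 0], [0, 0, 0], 0.9],
    [[0, 0, 0], [0, 0, 0], 1],
    [[0, 0, 0], [0, 0, 0], 1],
  ],
)

```text
t: 3.57
position: [0.5731, 0.1884, 0.0598]
tcp_rot: [[-0.966, 0.259, -0.001], [0.259, 0.966, -0.001], [0.0, -0.001, -1.0]]
force: [-1.0, 2.1, 5.1]
width: 0.246
```

```bash
python3 st.py;  python3 - <<'E'
from h import *
p,d=r.snapshot('top'); cv2.imwrite('pics/t2.png',cv2.resize(p[110:250,150:270][:,:,::-1],None,fx=4,fy=4,interpolation=cv2.INTER_CUBIC)); 
E
```

```text
t 3.57 p [573.1 188.4  59.8] yaw_y 74.99 tilt [-6.0e-04 -1.1e-03 -1.0e+00] F [-0.98  2.05  5.07] M [0.35 0.16 0.03] w 0.246
```

View pics/t2.png

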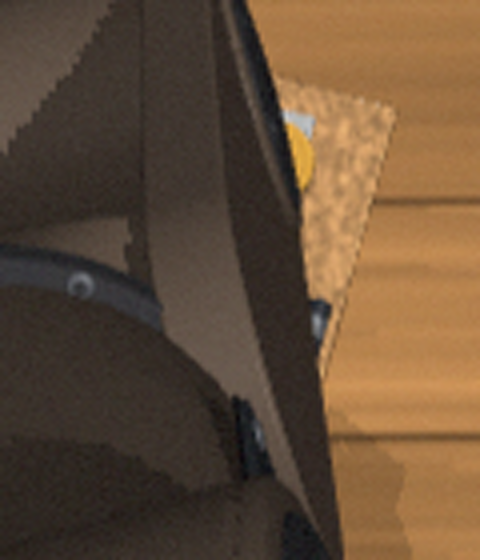

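The jaws are closed on the handle at width 0.246, about 21 mm. The top view is blocked by the arm. The underside is at TCP z − 56.8 mm. Lifting gently.

Request:
carry_out(
  plan=[
    [[0, 0, 0], [0, 0, -0.5], 1],
    [[0, 0, 0], [0, 0, -1.5], 1],
    [[0, 0, 0], [0, 0, -3.5], 1],
    [[0, 0, 0], [0, 0, -6.5], 1],
    [[0, 0, 0], [0, 0, -10.5], 1],
    [[0, 0, 0], [0, 0, -15.5], 1],
    [[0, 0, 0], [0, 0, -20.5], 1],
    [[0, 0, 0], [0, 0, -24.5], 1],
    [[0, 0, 0], [0, 0, -27.5], 1],
    [[0, 0, 0], [0, 0, -29.5], 1],
    [[0, 0, 0], [0, 0, -30], 1],
    [[0, 0, 0], [0, 0, -30], 1],
  ],
)

```text
t: 4.62
position: [0.5732, 0.1885, 0.0899]
tcp_rot: [[-0.966, 0.259, -0.0], [0.259, 0.966, -0.001], [0.0, -0.001, -1.0]]
force: [0.3, 0.4, -1.7]
width: 0.247
```

```bash
python3 st.py;  python3 - <<'E'
from h import *
for n in ('wrist','scene'):
    p,d=r.snapshot(n); cv2.imwrite(f'pics/{n}3.png',p[:,:,::-1])
E
```

```text
t 4.62 p [573.2 188.5  89.9] yaw_y 74.99 tilt [-4.0e-04 -1.1e-03 -1.0e+00] F [ 0.29  0.4  -1.73] M [ 0.03  0.14 -0.02] w 0.247
```

View pics/wrist3.png

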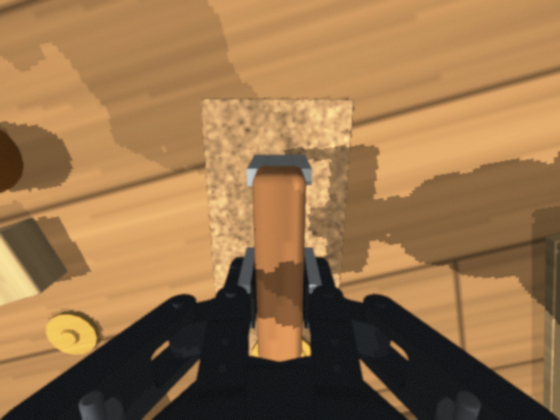

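View pics/scene3.png

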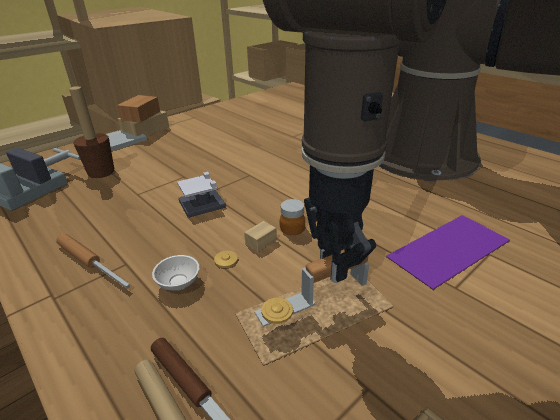

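The scene view shows the rosette at (278,310) still on the blade and the lifter clear of the mat. Next I raise it, then carry it sideways to a spot where the wrist camera can see the stand.

Request:
carry_out(
  plan=[
    [[0, 0, 0], [0, 0, -1], 1],
    [[0, 0, 0], [0, 0, -4], 1],
    [[0, 0, 0], [0, 0, -9], 1],
    [[0, 0, 0], [0, 0, -16], 1],
    [[0, 0, 0], [0, 0, -25], 1],
    [[0, 0, 0], [0, 0, -35], 1],
    [[0, 0, 0], [0, 0, -45], 1],
    [[0, 0, 0], [0, 0, -54], 1],
    [[0, 0, 0], [0, 0, -62], 1],
    [[0, 0, 0], [0, 0, -68], 1],
    [[0, 0, 0], [0, 0, -72], 1],
    [[0, 0, 0], [0, 0, -75], 1],
  ],
)

```text
t: 5.72
position: [0.5732, 0.1885, 0.1652]
tcp_rot: [[-0.966, 0.259, -0.0], [0.259, 0.966, -0.001], [0.0, -0.001, -1.0]]
force: [0.2, -0.6, -2.0]
width: 0.249
```

Request:
carry_out(
  plan=[
    [[0, 0, 0], [0, -1, 0], 1],
    [[0, 0, 0], [-0.5, -4, 0], 1],
    [[0, 0, 0], [-1, -9, 0], 1],
    [[0, 0, 0], [-2, -16, 0], 1],
    [[0, 0, 0], [-3, -25, 0], 1],
    [[0, 0, 0], [-4, -36, 0], 1],
    [[0, 0, 0], [-5, -48, 0], 1],
    [[0, 0, 0], [-6.5, -61, 0], 1],
    [[0, 0, 0], [-8, -74, 0], 1],
    [[0, 0, 0], [-9, -85, 0], 1],
    [[0, 0, 0], [-10, -94, 0], 1],
    [[0, 0, 0], [-11, -100, 0], 1],
  ],
)

```text
t: 6.72
position: [0.5576, 0.0877, 0.1654]
tcp_rot: [[-0.966, 0.26, -0.001], [0.26, 0.966, -0.001], [0.0, -0.001, -1.0]]
force: [0.1, -0.2, -2.7]
width: 0.249
```

```bash
python3 st.py 537 -43 165;  python3 - <<'E'
from h import *
for n in ('scene',):
    p,d=r.snapshot(n); cv2.imwrite(f'pics/{n}4.png',p[:,:,::-1])
E
```

```text
t 6.72 p [557.6  87.7 165.4] yaw_y 74.94 tilt [-7.0e-04 -1.2e-03 -1.0e+00] F [ 0.11 -0.16 -2.7 ] M [-0.01  0.06 -0.  ] w 0.249
tool shift [ -14.1 -131.6    0.6]
```

View pics/scene4.png

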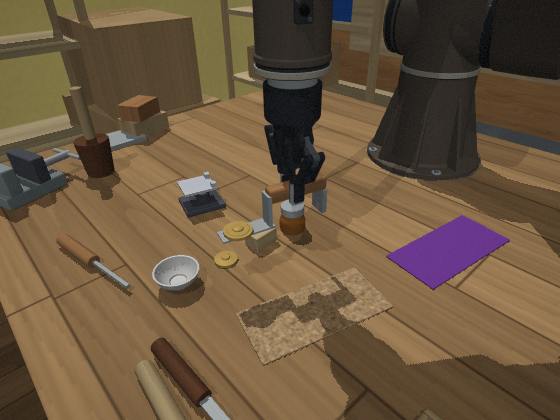

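The rosette at (238,230) is still on the blade in mid-air and the mat is empty. Continuing.

Request:
carry_out(
  plan=[
    [[0, 0, 0], [0, -1, 0], 1],
    [[0, 0, 0], [-0.5, -4, 0], 1],
    [[0, 0, 0], [-1, -10, 0], 1],
    [[0, 0, 0], [-2, -19, 0], 1],
    [[0, 0, 0], [-3, -31, 0], 1],
    [[0, 0, 0], [-5, -46, 0], 1],
    [[0, 0, 0], [-7, -63, 0], 1],
    [[0, 0, 0], [-9, -80, 0], 1],
    [[0, 0, 0], [-11, -97, 0], 1],
    [[0, 0, 0], [-12, -112, 0], 1],
    [[0, 0, 0], [-13, -124, 0], 1],
    [[0, 0, 0], [-14, -130, 0], 1],
  ],
)

```text
t: 7.77
position: [0.5368, -0.0437, 0.1656]
tcp_rot: [[-0.965, 0.261, -0.001], [0.261, 0.965, -0.002], [0.0, -0.002, -1.0]]
force: [-0.3, -0.1, -2.4]
width: 0.249
```

Request:
carry_out(
  plan=[
    [[0, 0, 0], [0, -1, 0], 1],
    [[0, 0, 0], [0, -1, 0], 1],
    [[0, 0, 0], [0, -1, 0], 1],
    [[0, 0, 0], [0, -1, 0], 1],
  ],
)

```text
t: 8.1
position: [0.5367, -0.0441, 0.1656]
tcp_rot: [[-0.965, 0.26, -0.001], [0.26, 0.965, -0.001], [0.0, -0.002, -1.0]]
force: [1.0, 0.3, -2.5]
width: 0.244
```

```bash
python3 st.py;  python3 - <<'E'
from h import *
C=cam('wrist'); s=r.state(); p,d=r.snapshot('wrist'); cv2.imwrite('pics/w5.png',p[:,:,::-1]); np.savez('pics/w5.npz',p=p,d=d,R=C[1],t=C[2],tcp=s['position'],rot=s['tcp_rot'])
E
```

```text
t 8.1 p [536.7 -44.1 165.6] yaw_y 74.9 tilt [-8.0e-04 -1.4e-03 -1.0e+00] F [ 0.96  0.31 -2.51] M [-0.02  0.06  0.  ] w 0.244
```

View pics/w5.png

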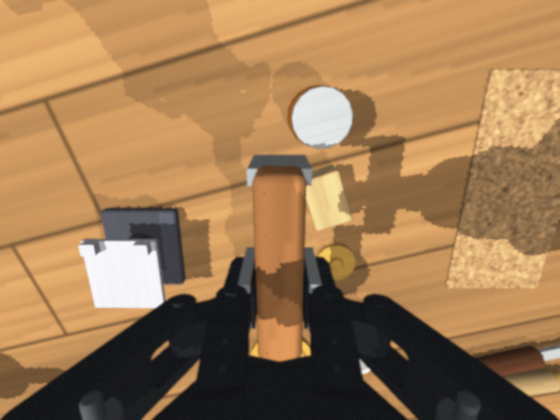

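The wrist view is clear. The pad is at (82–163, 240–307) with lugs at (90,247) and (152,247), on the side facing the robot. The handle is at columns 253–304.

```bash
cat > m5.py <<'E'
from h import *
z=np.load('pics/w5.npz'); p=z['p']; c=r.camera_params('wrist'); C=(c,z['R'],z['t']); rot=z['rot']; tcp=z['tcp']*1000
u=-rot[:2,0]; v=rot[:2,1]
loc=lambda uv,zz:np.c_[(ray(C,uv,zz)[:,:2]*1000-tcp[:2])@u,(ray(C,uv,zz)[:,:2]*1000-tcp[:2])@v].round(2)
g=cv2.cvtColor(p,cv2.COLOR_RGB2GRAY).astype(float); h=cv2.cvtColor(p,cv2.COLOR_RGB2HSV).astype(int)
W=cloud(C,z['d']); print('pad z', np.median(W[262:300,100:150,2]),'bench',np.median(W[330:345,20:60,2]),np.median(W[60:100,350:400,2]),np.median(W[180:200,120:150,2]))
# handle edges by hue/sat
for row in (190,205,220,235):
    e=np.abs(np.diff(h[row,240:320,1].astype(float))); print(row, np.argsort(e)[-4:]+240, h[row,246:260,1],h[row,298:312,1])
cv2.imwrite('pics/w5c.png',cv2.resize(p[200:315,70:190][:,:,::-1],None,fx=6,fy=5,interpolation=cv2.INTER_CUBIC))
E
python3 m5.py
```

```text
pad z 0.05420712666409393 bench 0.0019596506778193626 0.0019002094863041284 0.0017954404202475697
190 [303 305 306 304] [136 137 137 137 135 139 145 147 152 151 153 151 154 152] [152 152 152 153 152 151 143 124 114 100  97  97  99  99]
205 [253 307 308 306] [137 137 137 135 134 136 139 144 151 151 152 153 152 154] [154 153 154 154 153 150 146 140 134 121 110  99  94  93]
220 [304 313 311 312] [136 136 134 135 135 134 137 142 147 150 152 152 152 151] [154 152 155 156 149 149 145 137 136 133 134 134 135 132]
235 [303 302 301 253] [137 137 137 137 137 137 140 139 145 150 151 151 153 152] [151 151 152 156 150 144 139 135 136 136 136 135 136 135]
```

View pics/w5c.png

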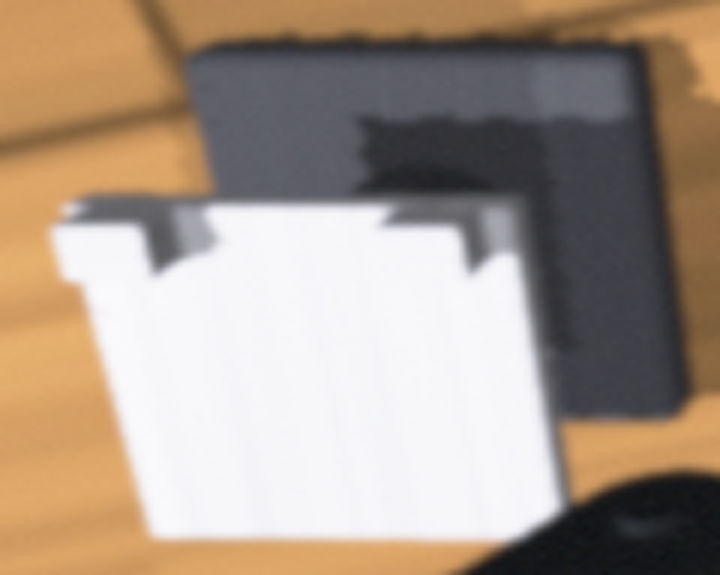

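```bash
cat >> m5.py <<'E'
print('----')
def cross(a,lo,hi,th):
    for i in range(lo,hi):
        if (a[i]-th)*(a[i+1]-th)<=0 and a[i]!=a[i+1]: return i+(th-a[i])/(a[i+1]-a[i])
zp=0.0542
L=[];Rr=[];B=[]
for row in range(262,304):
    l=cross(g[row],78,100,200); L.append((l,row))
for row in range(256,296):
    x=cross(g[row],150,172,170); Rr.append((x,row))
for col in range(102,140): B.append((col,cross(g[:,col],295,315,195)))
def ln(P,zz):
    q=loc(np.array([a for a in P if None not in a]),zz); vx,vy,x0,y0=cv2.fitLine(q.astype(np.float32),cv2.DIST_HUBER,0,.01,.01).ravel()
    res=np.abs((q-[x0,y0])@[-vy,vx]).mean(); return (vx,vy,x0,y0,res)
for nm,P in (('L',L),('R',Rr),('B',B)):
    vx,vy,x0,y0,res=ln(P,zp); a=np.degrees(np.arctan2(vy,vx)); print(nm,'ang',round(float(a),2),'pt',x0,y0,'res',res)
print('corners',loc([[80,240.6],[156.7,240.6],[164.9,307.2],[94.6,307.2]],zp))
print('lugs', 'left inner',loc([[93.7,252]],.0622),'left outer',loc([[79,252]],.0622),'right outer',loc([[147.3,249]],.0622),'front edge',loc([[85,244],[140,244]],.0622))
for zz in (.160,.170): print('handle',zz,loc([[278.3,190],[278.3,235]],zz))
print('foot',loc([[279.3,178]],.125))
E
python3 m5.py | sed -n '/----/,$p'
```

```text
----
L ang 0.01 pt 65.173996 -170.999 res 0.09507296093131497
R ang -0.34 pt 65.821 -106.516 res 0.02440934696262889
B ang 89.15 pt 98.905 -145.174 res 0.03361186175341867
corners [[  30.31 -169.94]
 [  30.36 -104.51]
 [  98.21 -105.83]
 [  98.18 -170.87]]
lugs left inner [[  36.94 -154.84]] left outer [[  36.93 -167.11]] right outer [[  34.18 -109.71]] front edge [[  29.56 -160.57]
 [  29.58 -115.09]]
handle 0.16 [[-44.93  -0.32]
 [-23.46  -0.36]]
handle 0.17 [[-47.81  -0.28]
 [-28.06  -0.31]]
foot [[-41.71   0.11]]
```

Pad axis is at lateral −138.7 mm by the wrist camera and −139.1 mm by the top camera, so they agree. Yaw is within 0.3°. I'll take a second, closer view with less lateral offset to cut the scale error.

Request:
carry_out(
  plan=[
    [[0, 0, 0], [-0.5, -1, 0], 1],
    [[0, 0, 0], [-2, -4, 0], 1],
    [[0, 0, 0], [-4, -9, 0], 1],
    [[0, 0, 0], [-7, -16, 0], 1],
    [[0, 0, 0], [-11, -25, 0], 1],
    [[0, 0, 0], [-16, -36, 0], 1],
    [[0, 0, 0], [-21, -48, 0], 1],
    [[0, 0, 0], [-26, -60, 0], 1],
    [[0, 0, 0], [-31, -71, 0], 1],
    [[0, 0, 0], [-36, -80, 0], 1],
    [[0, 0, 0], [-39, -86, 0], 1],
    [[0, 0, 0], [-40, -88, 0], 1],
  ],
)

```text
t: 9.15
position: [0.5527, -0.1408, 0.1657]
tcp_rot: [[-0.965, 0.261, -0.001], [0.261, 0.965, -0.002], [0.0, -0.002, -1.0]]
force: [0.5, 0.2, -2.3]
width: 0.249
```

Request:
carry_out(
  plan=[
    [[0, 0, 0], [0, 0, 0], 1],
    [[0, 0, 0], [0, 0, 0], 1],
    [[0, 0, 0], [0, 0, 0], 1],
  ],
)

```text
t: 9.4
position: [0.5526, -0.1404, 0.1656]
tcp_rot: [[-0.965, 0.261, -0.001], [0.261, 0.965, -0.001], [0.0, -0.002, -1.0]]
force: [-0.3, 0.3, -3.2]
width: 0.249
```

```bash
python3 st.py;  python3 - <<'E'
from h import *
C=cam('wrist'); s=r.state(); p,d=r.snapshot('wrist'); cv2.imwrite('pics/w6.png',p[:,:,::-1]); np.savez('pics/w6.npz',p=p,d=d,R=C[1],t=C[2],tcp=s['position'],rot=s['tcp_rot'])
cv2.imwrite('pics/w6c.png',cv2.resize(p[150:290,140:300][:,:,::-1],None,fx=5,fy=4,interpolation=cv2.INTER_CUBIC))
p,d=r.snapshot('scene'); cv2.imwrite('pics/s6.png',cv2.resize(p[120:280,130:330][:,:,::-1],None,fx=3,fy=3,interpolation=cv2.INTER_CUBIC))
E
```

```text
t 9.4 p [ 552.6 -140.4  165.6] yaw_y 74.87 tilt [-8.0e-04 -1.5e-03 -1.0e+00] F [-0.27  0.35 -3.21] M [0.01 0.08 0.02] w 0.249
```

View pics/w6c.png

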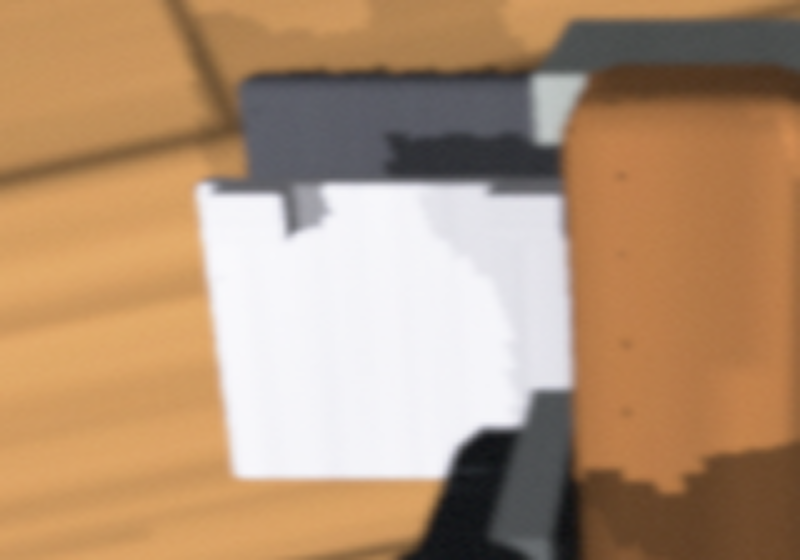

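View pics/s6.png

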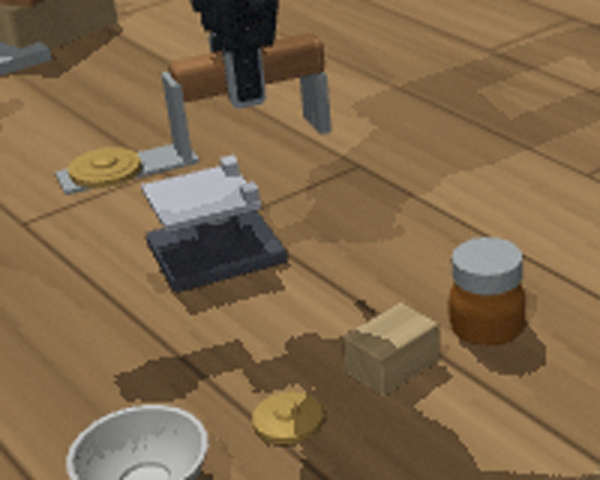

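```bash
cat > m6.py <<'E'
from h import *
z=np.load('pics/w6.npz'); p=z['p']; c=r.camera_params('wrist'); C=(c,z['R'],z['t']); rot=z['rot']; tcp=z['tcp']*1000
u=-rot[:2,0]; v=rot[:2,1]
loc=lambda uv,zz:np.c_[(ray(C,uv,zz)[:,:2]*1000-tcp[:2])@u,(ray(C,uv,zz)[:,:2]*1000-tcp[:2])@v].round(2)
g=cv2.cvtColor(p,cv2.COLOR_RGB2GRAY).astype(float)
print('lug inner L,R',loc([[196.0,197.9],[238,197.9]],.0622)); print('lug outer L',loc([[178.9,198]],.0622))
for row in (198,199): print(row,g[row,172:245].astype(int))
print(g[196,172:250].astype(int)); print(g[194,172:250].astype(int))
def cross(a,lo,hi,th):
    for i in range(lo,hi):
        if (a[i]-th)*(a[i+1]-th)<=0 and a[i]!=a[i+1]: return i+(th-a[i])/(a[i+1]-a[i])
L=loc([(cross(g[y],172,195,200),y) for y in range(208,266)],.0542); print('pad left',L[:3],L[-3:],np.degrees(np.polyfit(L[:,0],L[:,1],1)[0]))
B=loc([(x,cross(g[:,x],255,280,200)) for x in range(190,226)],.0542); print('far',B[0],B[-1])
print('handle',[loc([[xc,y]],.165) for xc,y in ((277.5,190),)])
W=cloud(C,z['d']); print(np.median(W[215:250,195:215,2]))
for row in (180,190,200,210): print(row,p[row,248:262,2],p[row,298:312,2])
E
python3 m6.py
```

```text
lug inner L,R [[-10.34 -65.23]
 [-10.32 -32.3 ]]
lug outer L [[-10.27 -78.65]]
198 [171 171 171 171 170 171 182 213 234 231 209 187 180 179 179 179 179 179
 179 179 179 178 175 158 130 111 124 145 159 160 163 174 207 235 244 245
 245 245 244 244 245 246 246 246 246 246 245 244 244 244 242 239 234 232
 230 228 226 225 226 228 229 228 228 226 215 187 160 151 147 149 148 147
 149]
199 [169 170 169 169 171 170 182 214 236 239 235 232 232 232 232 232 232 230
 231 231 232 231 228 209 163 121 121 144 158 163 163 169 195 227 242 245
 245 245 245 245 246 247 247 247 247 247 245 245 244 244 242 239 233 230
 229 228 227 226 228 228 228 229 229 228 223 214 205 203 202 204 202 201
 202]
[171 172 172 171 172 170 172 193 213 208 177 140 113 104 102 100 102 100
 101 101  99 101  99  99  98 103 116 133 138 138 138 149 175 204 215 215
 214 214 213 212 214 216 216 216 216 214 213 211 211 209 210 209 203 199
 195 190 187 185 186 188 188 192 191 189 181 159 127 103  96  95  95  94
  95  95  97  96  96  96]
[171 171 172 173 172 172 172 169 161 147 135 125 122 121 122 121 118 107
  99  96  95  95  94  94  
[... 181 characters left out ...]
 73  73  73
  73  73  72  71  73  73]
pad left [[  0.88 -82.1 ]
 [  1.76 -82.16]
 [  2.63 -82.14]] [[ 51.99 -82.17]
 [ 52.98 -82.16]
 [ 53.98 -82.16]] -0.19741602936471656
far [ 58.42 -78.8 ] [ 58.37 -47.9 ]
handle [array([[-46.36,  -0.63]])]
0.05417072731294517
180 [189 195 194 184 160 120  83  68  69  68  68  70  70  69] [ 73  69  67  63  59  55  63  92 118 132 134 135 132 125]
190 [55 55 52 55 58 60 68 72 72 74 75 75 77 76] [77 77 74 71 65 61 57 58 76 90 96 96 97 96]
200 [229 229 226 206 157 101  72  73  72  73  73  75  75  79] [ 70  65  63  58  53  50  47  66  87  99 101 103 102 103]
210 [232 231 231 224 198 145  94  73  73  74  74  76  76  77] [70 63 59 57 53 47 51 69 87 96 97 95 97 97]
```

Request:
carry_out(
  plan=[
    [[0, 0, 0], [1, -0.7, 0], 1],
    [[0, 0, 0], [4, -3, 0], 1],
    [[0, 0, 0.001], [8, -6, 0], 1],
    [[0, 0, 0.001], [14, -10, 0], 1],
    [[0, 0, 0.001], [22, -15.5, 0], 1],
    [[0, 0, 0.002], [31, -22, 0], 1],
    [[0, 0, 0.002], [40, -28, 0], 1],
    [[0, 0, 0.003], [49, -34.5, 0], 1],
    [[0, 0, 0.003], [57, -40, 0], 1],
    [[0, 0, 0.003], [64, -45, 0], 1],
    [[0, 0, 0.003], [68, -48, 0], 1],
    [[0, 0, 0.003], [70, -49.5, 0], 1],
  ],
)

```text
t: 10.5
position: [0.4714, -0.1702, 0.1658]
tcp_rot: [[-0.964, 0.264, -0.001], [0.264, 0.964, -0.002], [0.0, -0.002, -1.0]]
force: [0.9, -0.1, -2.1]
width: 0.243
```

Request:
carry_out(
  plan=[
    [[0, 0, 0], [0, 0, 1], 1],
    [[0, 0, 0], [0, 0, 3], 1],
    [[0, 0, 0], [0, 0, 6], 1],
    [[0, 0, 0], [0, 0, 10], 1],
    [[0, 0, 0], [0, 0, 15], 1],
    [[0, 0, 0], [0, 0, 20], 1],
    [[0, 0, 0], [0, 0, 25], 1],
    [[0, 0, 0], [0, 0, 29], 1],
    [[0, 0, 0], [0, 0, 32], 1],
    [[0, 0, 0], [0, 0, 34], 1],
    [[0, 0, 0], [0, 0, 35], 1],
    [[0, 0, 0], [0, 0, 35], 1],
  ],
)

```text
t: 11.5
position: [0.4713, -0.1702, 0.1307]
tcp_rot: [[-0.964, 0.264, -0.001], [0.264, 0.964, -0.001], [0.001, -0.002, -1.0]]
force: [-0.0, 0.5, -3.2]
width: 0.25
```

```bash
python3 st.py;  python3 - <<'E'
from h import *
C=cam('wrist'); s=r.state(); p,d=r.snapshot('wrist'); cv2.imwrite('pics/w7.png',p[:,:,::-1]); np.savez('pics/w7.npz',p=p,d=d,R=C[1],t=C[2],tcp=s['position'],rot=s['tcp_rot'])
p,d=r.snapshot('scene');np.savez('pics/s7.npz',p=p); cv2.imwrite('pics/s7.png',cv2.resize(p[120:220,140:260][:,:,::-1],None,fx=6,fy=6,interpolation=cv2.INTER_CUBIC))
p,d=r.snapshot('top');np.savez('pics/t7.npz',p=p); cv2.imwrite('pics/t7.png',cv2.resize(p[160:300,340:460][:,:,::-1],None,fx=4,fy=4,interpolation=cv2.INTER_CUBIC))
E
```

```text
t 11.5 p [ 471.3 -170.2  130.7] yaw_y 74.68 tilt [-9.0e-04 -1.4e-03 -1.0e+00] F [-0.02  0.52 -3.25] M [ 0.02  0.07 -0.  ] w 0.25
```

View pics/s7.png

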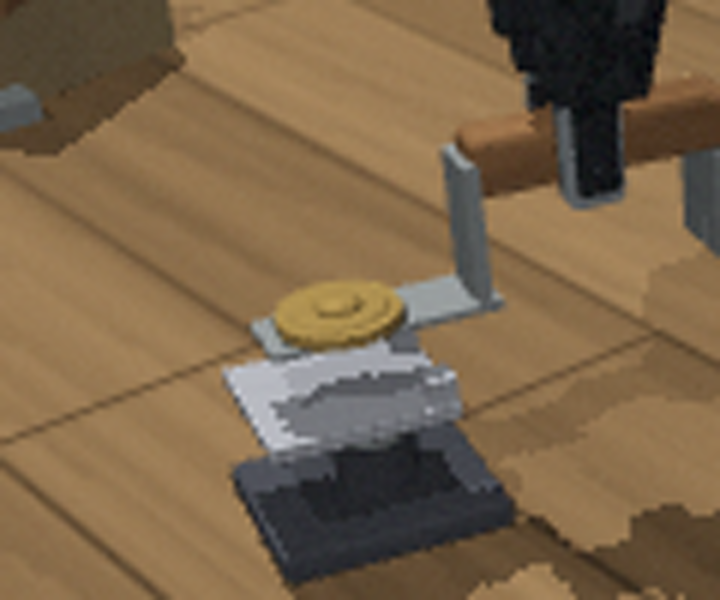

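View pics/t7.png

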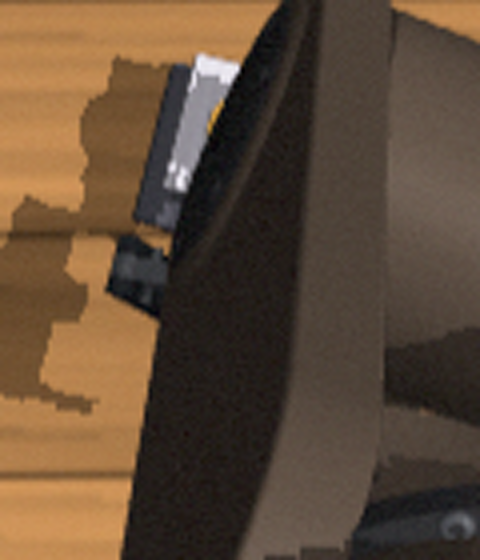

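View pics/w7.png

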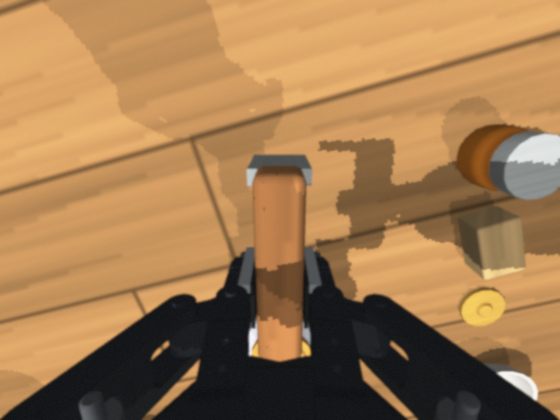

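The rosette sits on the blade above the pad, with the blade tip at crop (260,340) and the web clear behind the lugs. I'll check lateral alignment in the scene camera, enlarged.

Run:
```python
from h import *
p=np.load('pics/s7.npz')['p']; cv2.imwrite('pics/s7b.png',cv2.resize(p[155:205,172:232][:,:,::-1],None,fx=12,fy=12,interpolation=cv2.INTER_CUBIC))
C=cam('scene')
# predict features
a=np.radians(-15.32);u=np.array([np.cos(a),np.sin(a)]);v=np.array([-u[1],u[0]])
T=np.array([471.3,-170.2]); N=T+u*(15.1+70.0)+v*0.0
P=lambda o,x,y,z:np.r_[o+u*x+v*y,z]/1000
pts={'tipN':P(T,118.6,14,76.9),'tipF':P(T,118.6,-14,76.9),'webNbot':P(T,44.6,14,73.9),'padfarN':P(N,43,32,52.5),'padfarF':P(N,43,-32,52.5),'lugNtop_farouter':P(N,-15,28,60.5),'lugNtop_frontouter':P(N,-25,28,60.5)}
for k,q in pts.items():
    x=proj(C,q)[0]; print(k,x.round(1),'crop',((x-[172,155]+.5)*12).round(0))
```

```text
tipN [185.3 178.9] crop [166. 293.]
tipF [181.7 173.1] crop [122. 224.]
webNbot [220.4 171.9] crop [587. 209.]
padfarN [185.  194.6] crop [162. 481.]
padfarF [176.9 180.8] crop [ 64. 316.]
lugNtop_farouter [211.6 183.4] crop [481. 346.]
lugNtop_frontouter [216.2 182.2] crop [537. 332.]
```

View pics/s7b.png

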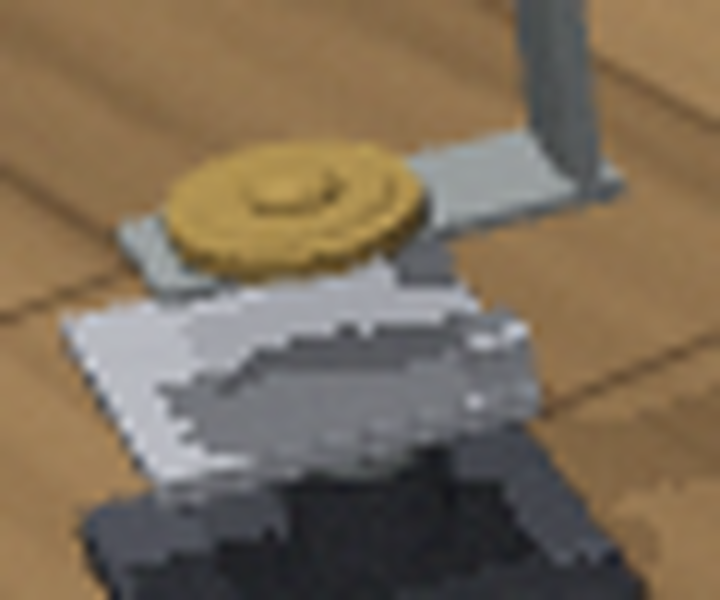

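Run:
```python
from h import *
p=np.load('pics/s7.npz')['p']; C=cam('scene')
h=cv2.cvtColor(p,cv2.COLOR_RGB2HSV).astype(int)
m=((h[...,0]>18)&(h[...,0]<28)&(h[...,1]>120)&(h[...,2]>90)).astype(np.uint8); k=m*0; k[164:181,184:210]=m[164:181,184:210]
cs=max(cv2.findContours(k,0,1)[0],key=cv2.contourArea); x,y,w,hh=cv2.boundingRect(cs); print(x,y,w,hh,cv2.fitEllipse(cs))
a=np.radians(-15.32);u=np.array([np.cos(a),np.sin(a)]);v=np.array([-u[1],u[0]]); T=np.array([471.3,-170.2])
# disc silhouette centre ~ mid-thickness z
for uv in ([cv2.fitEllipse(cs)[0]],[[x+(w-1)/2,y+(hh-1)/2]]):
    q=ray(C,uv,.0794)[0,:2]*1000-T; print(q@u-85.1,'rel nest u; v',q@v)
```

```text
186 167 21 11 ((195.5687713623047, 171.95132446289062), (10.503642082214355, 20.657068252563477), 83.98619842529297)
7.671665345598456 rel nest u; v -0.34811275660231844
6.9487291911645315 rel nest u; v 0.2906579720217218
```

The scene camera puts the rosette 7 mm beyond nest contact and within 0.4 mm laterally, and the predicted blade and pad corners match within about 0.5 px. Descending towards the pad.

Request:
carry_out(
  plan=[
    [[0, 0, 0], [0, 0, 1], 1],
    [[0, 0, 0], [0, 0, 3], 1],
    [[0, 0, 0], [0, 0, 5.5], 1],
    [[0, 0, 0], [0, 0, 8], 1],
    [[0, 0, 0], [0, 0, 10.5], 1],
    [[0, 0, 0], [0, 0, 12.5], 1],
    [[0, 0, 0], [0, 0, 14], 1],
    [[0, 0, 0], [0, 0, 15], 1],
    [[0, 0, 0], [0, 0, 16], 1],
    [[0, 0, 0], [0, 0, 16], 1],
    [[0, 0, 0], [0, 0, 16], 1],
  ],
)

```text
t: 12.57
position: [0.4714, -0.1703, 0.115]
tcp_rot: [[-0.964, 0.264, -0.001], [0.264, 0.964, -0.002], [0.0, -0.002, -1.0]]
force: [0.8, 0.1, -2.5]
width: 0.247
```

Request:
carry_out(
  plan=[
    [[0, 0, 0], [0, 0, 0.5], 1],
    [[0, 0, 0], [0, 0, 1], 1],
    [[0, 0, 0], [0, 0, 1.5], 1],
    [[0, 0, 0], [0, 0, 2], 1],
    [[0, 0, 0], [0, 0, 2], 1],
    [[0, 0, 0], [0, 0, 2], 1],
  ],
)

```text
t: 13.07
position: [0.4714, -0.1704, 0.113]
tcp_rot: [[-0.964, 0.264, -0.001], [0.264, 0.964, -0.002], [0.0, -0.002, -1.0]]
force: [0.0, 0.1, -2.1]
width: 0.241
```

```bash
python3 st.py
```

```text
t 13.07 p [ 471.4 -170.4  113. ] yaw_y 74.68 tilt [-5.0e-04 -1.6e-03 -1.0e+00] F [ 0.04  0.15 -2.11] M [-0.01  0.04  0.03] w 0.241
```

Request:
carry_out(
  plan=[
    [[0, 0, 0], [0, 0, 0.5], 1],
    [[0, 0, 0], [0, 0, 1], 1],
    [[0, 0, 0], [0, 0, 1], 1],
    [[0, 0, 0], [0, 0, 1], 1],
  ],
)

```text
t: 13.4
position: [0.4714, -0.1704, 0.112]
tcp_rot: [[-0.964, 0.264, -0.001], [0.264, 0.964, -0.002], [0.0, -0.002, -1.0]]
force: [-0.7, 0.3, -1.9]
width: 0.245
```

Request:
carry_out(
  plan=[
    [[0, 0, 0], [0, 0, 0.5], 1],
    [[0, 0, 0], [0, 0, 1], 1],
    [[0, 0, 0], [0, 0, 1], 1],
    [[0, 0, 0], [0, 0, 1], 1],
  ],
)

```text
t: 13.73
position: [0.4714, -0.1703, 0.1109]
tcp_rot: [[-0.964, 0.264, -0.001], [0.264, 0.964, -0.002], [0.0, -0.002, -1.0]]
force: [0.0, -0.1, -2.7]
width: 0.246
```

```bash
python3 st.py
```

```text
t 13.73 p [ 471.4 -170.3  110.9] yaw_y 74.68 tilt [-7.0e-04 -1.5e-03 -1.0e+00] F [ 0.03 -0.1  -2.73] M [-0.02  0.06 -0.01] w 0.246
```

Request:
carry_out(
  plan=[
    [[0, 0, 0], [0, 0, 0.5], 1],
    [[0, 0, 0], [0, 0, 1], 1],
    [[0, 0, 0], [0, 0, 1], 1],
    [[0, 0, 0], [0, 0, 1], 1],
  ],
)

```text
t: 14.07
position: [0.4714, -0.1703, 0.1099]
tcp_rot: [[-0.964, 0.264, -0.001], [0.264, 0.964, -0.002], [0.0, -0.002, -1.0]]
force: [0.6, -0.2, -3.2]
width: 0.246
```

```bash
python3 st.py
```

```text
t 14.07 p [ 471.4 -170.3  109.9] yaw_y 74.68 tilt [-7.0e-04 -1.6e-03 -1.0e+00] F [ 0.57 -0.24 -3.16] M [ 0.03  0.08 -0.03] w 0.246
```

Request:
carry_out(
  plan=[
    [[0, 0, 0], [0, 0, 0.5], 1],
    [[0, 0, 0], [0, 0, 0.5], 1],
    [[0, 0, 0], [0, 0, 0.5], 1],
  ],
)

```text
t: 14.32
position: [0.4713, -0.1703, 0.1094]
tcp_rot: [[-0.964, 0.264, -0.001], [0.264, 0.964, -0.001], [0.0, -0.002, -1.0]]
force: [1.1, 0.2, -2.0]
width: 0.245
```

```bash
python3 st.py
```

```text
t 14.32 p [ 471.3 -170.3  109.4] yaw_y 74.68 tilt [-8.0e-04 -1.5e-03 -1.0e+00] F [ 1.12  0.15 -1.99] M [ 0.02  0.08 -0.  ] w 0.245
```

Request:
carry_out(
  plan=[
    [[0, 0, 0], [0, 0, 0.5], 1],
    [[0, 0, 0], [0, 0, 0.7], 1],
    [[0, 0, 0], [0, 0, 0.7], 1],
  ],
)

```text
t: 14.57
position: [0.4714, -0.1703, 0.1087]
tcp_rot: [[-0.964, 0.264, -0.001], [0.264, 0.964, -0.002], [0.0, -0.002, -1.0]]
force: [0.3, 0.8, -0.4]
width: 0.252
```

```bash
python3 st.py
```

```text
t 14.57 p [ 471.4 -170.3  108.7] yaw_y 74.68 tilt [-8.0e-04 -1.5e-03 -1.0e+00] F [ 0.31  0.81 -0.45] M [-0.01 -0.    0.01] w 0.252
```

Request:
carry_out(
  plan=[
    [[0, 0, 0], [0, 0, 0.5], 1],
    [[0, 0, 0], [0, 0, 0.7], 1],
    [[0, 0, 0], [0, 0, 0.7], 1],
  ],
)

```text
t: 14.82
position: [0.4713, -0.1703, 0.108]
tcp_rot: [[-0.964, 0.264, -0.001], [0.264, 0.964, -0.001], [0.0, -0.002, -1.0]]
force: [-0.2, 0.0, 0.1]
width: 0.249
```

```bash
python3 st.py
```

```text
t 14.82 p [ 471.3 -170.3  108. ] yaw_y 74.68 tilt [-8.0e-04 -1.5e-03 -1.0e+00] F [-0.19  0.04  0.12] M [-0.    0.06  0.01] w 0.249
```

Contact: Fz rose from about −2.5 to +0.1 N, so the pad carries about 2.6 N (about 1.3 mm of spring). Checking visually before drawing.

Request:
carry_out(
  plan=[
    [[0, 0, 0], [0, 0, 0.2], 1],
    [[0, 0, 0], [0, 0, 0.2], 1],
    [[0, 0, 0], [0, 0, 0.2], 1],
  ],
)

```text
t: 15.07
position: [0.4713, -0.1703, 0.1078]
tcp_rot: [[-0.964, 0.264, -0.001], [0.264, 0.964, -0.001], [0.0, -0.002, -1.0]]
force: [-1.2, 0.3, 0.3]
width: 0.245
```

```bash
python3 st.py
python3 - <<'E'
from h import *
p,d=r.snapshot('scene');np.savez('pics/s8.npz',p=p); cv2.imwrite('pics/s8.png',cv2.resize(p[155:205,172:232][:,:,::-1],None,fx=12,fy=12,interpolation=cv2.INTER_CUBIC))
E
python3 st.py
```

```text
t 15.07 p [ 471.3 -170.3  107.8] yaw_y 74.68 tilt [-8.0e-04 -1.5e-03 -1.0e+00] F [-1.22  0.28  0.28] M [ 0.04  0.1  -0.02] w 0.245
t 15.12 p [ 471.3 -170.3  107.8] yaw_y 74.68 tilt [-8.0e-04 -1.5e-03 -1.0e+00] F [-1.68  0.17  0.84] M [0.01 0.07 0.04] w 0.248
```

View pics/s8.png

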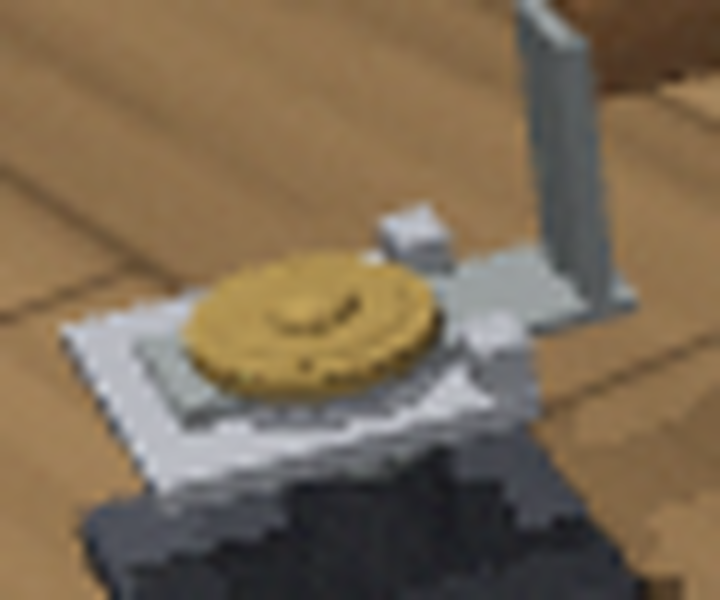

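The blade rests on the pad between both lugs (410,235 and 500,350), with the rosette beyond them. Drawing straight back, with the first bit slow.

Request:
carry_out(
  plan=[
    [[0, 0, 0], [0.5, 0, 0], 1],
    [[0, 0, 0], [1.5, 0, 0], 1],
    [[0, 0, 0], [3, 0, 0], 1],
    [[0, 0, 0], [4.5, 0, 0], 1],
    [[0, 0, 0], [6, 0, 0], 1],
    [[0, 0, 0], [7.5, 0, 0], 1],
    [[0, 0, 0], [9, 0, 0], 1],
    [[0, 0, 0], [10.5, 0, 0], 1],
    [[0, 0, 0], [12, 0, 0], 1],
    [[0, 0, 0], [13, 0, 0], 1],
    [[0, 0, 0], [14, 0, 0], 1],
    [[0, 0, 0], [14, 0, 0], 1],
  ],
)

```text
t: 16.12
position: [0.4576, -0.1666, 0.1078]
tcp_rot: [[-0.964, 0.264, -0.001], [0.264, 0.964, -0.001], [0.001, -0.002, -1.0]]
force: [0.8, -0.5, 0.6]
width: 0.245
```

```bash
python3 st.py
python3 - <<'E'
from h import *
p,d=r.snapshot('scene');np.savez('pics/s9.npz',p=p); cv2.imwrite('pics/s9.png',cv2.resize(p[155:205,172:232][:,:,::-1],None,fx=12,fy=12,interpolation=cv2.INTER_CUBIC))
E
python3 st.py
```

```text
t 16.12 p [ 457.6 -166.6  107.8] yaw_y 74.68 tilt [-9.0e-04 -1.5e-03 -1.0e+00] F [ 0.83 -0.52  0.65] M [-0.09 -0.17  0.04] w 0.245
t 16.17 p [ 457.6 -166.6  107.8] yaw_y 74.68 tilt [-0.0011 -0.0014 -1.    ] F [-0.64 -0.34  0.93] M [-0.1  -0.14 -0.04] w 0.249
```

View pics/s9.png

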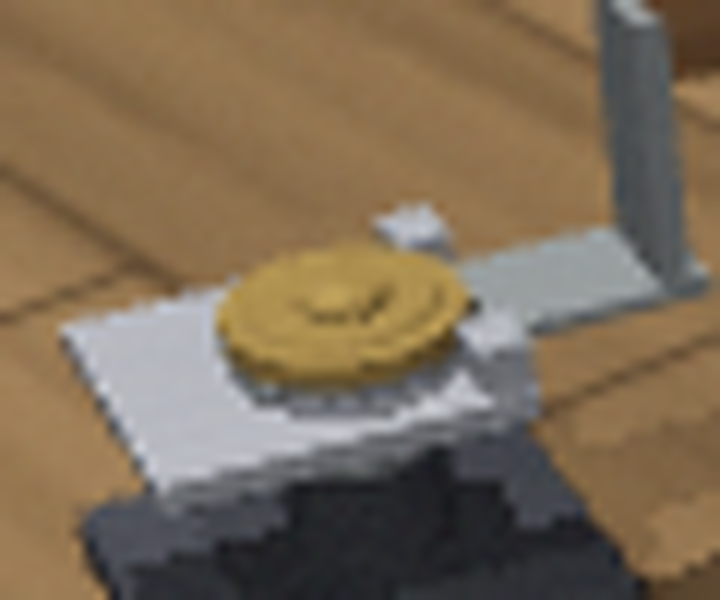

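The rosette is against the lugs and the blade slides under it with no side force. Continuing the draw.

Request:
carry_out(
  plan=[
    [[0, 0, 0], [0.5, 0, 0], 1],
    [[0, 0, 0], [1.5, 0, 0], 1],
    [[0, 0, 0], [3, 0, 0], 1],
    [[0, 0, 0], [5, 0, 0], 1],
    [[0, 0, 0], [7, 0, 0], 1],
    [[0, 0, 0], [9, 0, 0], 1],
    [[0, 0, 0], [11, 0, 0], 1],
    [[0, 0, 0], [13, 0, 0], 1],
    [[0, 0, 0], [15, 0, 0], 1],
    [[0, 0, 0], [17, 0, 0], 1],
    [[0, 0, 0], [18.5, 0, 0], 1],
    [[0, 0, 0], [20, 0, 0], 1],
  ],
)

```text
t: 17.17
position: [0.4382, -0.1612, 0.1078]
tcp_rot: [[-0.964, 0.264, -0.001], [0.264, 0.964, -0.001], [0.001, -0.002, -1.0]]
force: [0.8, -1.0, 0.1]
width: 0.249
```

```bash
python3 st.py
```

```text
t 17.17 p [ 438.2 -161.2  107.8] yaw_y 74.68 tilt [-0.0011 -0.0014 -1.    ] F [ 0.8  -1.01  0.14] M [-0.13 -0.41  0.01] w 0.249
```

Request:
carry_out(
  plan=[
    [[0, 0, 0], [0.5, 0, 0], 1],
    [[0, 0, 0], [1.5, 0, 0], 1],
    [[0, 0, 0], [3, 0, 0], 1],
    [[0, 0, 0], [5, 0, 0], 1],
    [[0, 0, 0], [7, 0, 0], 1],
    [[0, 0, 0], [9, 0, 0], 1],
    [[0, 0, 0], [11, 0, 0], 1],
    [[0, 0, 0], [13, 0, 0], 1],
    [[0, 0, 0], [15, 0, 0], 1],
    [[0, 0, 0], [16.5, 0, 0], 1],
    [[0, 0, 0], [17.5, 0, 0], 1],
    [[0, 0, 0], [18, 0, 0], 1],
  ],
)

```text
t: 18.17
position: [0.4207, -0.1564, 0.1078]
tcp_rot: [[-0.964, 0.264, -0.001], [0.264, 0.964, -0.001], [0.001, -0.002, -1.0]]
force: [1.8, 0.6, -0.5]
width: 0.248
```

```bash
python3 st.py
python3 - <<'E'
from h import *
p,d=r.snapshot('scene');np.savez('pics/s10.npz',p=p); cv2.imwrite('pics/s10.png',cv2.resize(p[155:205,172:242][:,:,::-1],None,fx=11,fy=11,interpolation=cv2.INTER_CUBIC))
E
```

```text
t 18.17 p [ 420.7 -156.4  107.8] yaw_y 74.68 tilt [-0.0011 -0.0014 -1.    ] F [ 1.78  0.58 -0.52] M [-0.09 -0.33  0.04] w 0.248
```

View pics/s10.png

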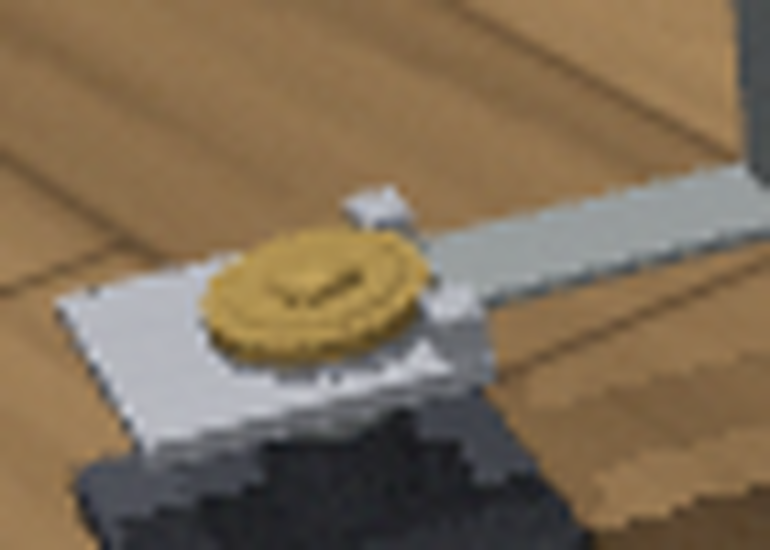

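Request:
carry_out(
  plan=[
    [[0, 0, 0], [0.5, 0, 0], 1],
    [[0, 0, 0], [1.5, 0, 0], 1],
    [[0, 0, 0], [3, 0, 0], 1],
    [[0, 0, 0], [4.5, 0, 0], 1],
    [[0, 0, 0], [6, 0, 0], 1],
    [[0, 0, 0], [7.5, 0, 0], 1],
    [[0, 0, 0], [9, 0, 0], 1],
    [[0, 0, 0], [10.5, 0, 0], 1],
    [[0, 0, 0], [12, 0, 0], 1],
    [[0, 0, 0], [12, 0, 0], 1],
    [[0, 0, 0], [12, 0, 0], 1],
  ],
)

```text
t: 19.13
position: [0.409, -0.1532, 0.1078]
tcp_rot: [[-0.964, 0.264, -0.001], [0.264, 0.964, -0.001], [0.001, -0.002, -1.0]]
force: [-0.0, -0.7, -1.7]
width: 0.244
```

```bash
python3 st.py
python3 - <<'E'
from h import *
p,d=r.snapshot('scene');np.savez('pics/s11.npz',p=p); cv2.imwrite('pics/s11.png',cv2.resize(p[155:205,172:242][:,:,::-1],None,fx=11,fy=11,interpolation=cv2.INTER_CUBIC))
E
```

```text
t 19.13 p [ 409.  -153.2  107.8] yaw_y 74.68 tilt [-0.0013 -0.0013 -1.    ] F [-0.03 -0.74 -1.7 ] M [0.02 0.05 0.  ] w 0.244
```

View pics/s11.png

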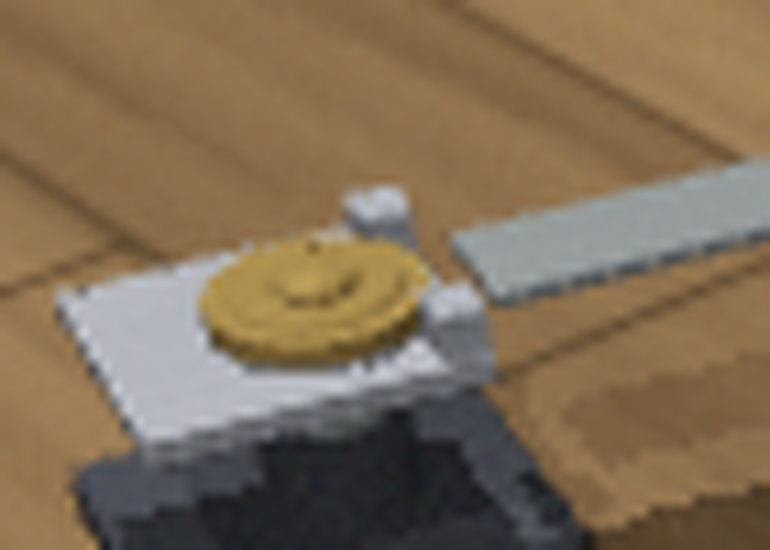

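The blade is clear (tip at (470,265)) and the rosette lies flat against both lugs. Now up, then back to the mat.

Request:
carry_out(
  plan=[
    [[0, 0, 0], [0.5, 0, -1], 1],
    [[0, 0, 0], [1, 0, -4], 1],
    [[0, 0, 0], [1, 0, -10], 1],
    [[0, 0, 0], [1, 0, -18], 1],
    [[0, 0, 0], [1, 0, -27], 1],
    [[0, 0, 0], [0, 0, -36], 1],
    [[0, 0, 0], [0, 0, -45], 1],
    [[0, 0, 0], [0, 0, -52], 1],
    [[0, 0, 0], [0, 0, -57], 1],
    [[0, 0, 0], [0, 0, -60], 1],
    [[0, 0, 0], [0, 0, -60], 1],
  ],
)

```text
t: 20.1
position: [0.4094, -0.1533, 0.1685]
tcp_rot: [[-0.964, 0.264, -0.0], [0.264, 0.964, -0.002], [-0.0, -0.002, -1.0]]
force: [0.4, -0.6, -1.5]
width: 0.245
```

Request:
carry_out(
  plan=[
    [[0, 0, 0], [-0.5, 3, 0], 1],
    [[0, 0, 0], [-2, 9, 0], 1],
    [[0, 0, 0], [-3.5, 19, 0], 1],
    [[0, 0, 0], [-6, 33, 0], 1],
    [[0, 0, -0.001], [-9, 51, 0], 1],
    [[0, 0, -0.002], [-13, 71, 0], 1],
    [[0, 0, -0.003], [-17, 93, 0], 1],
    [[0, 0, -0.004], [-21, 115, 0], 1],
    [[0, 0, -0.005], [-25, 137, 0], 1],
    [[0, 0, -0.005], [-28, 156, 0], 1],
    [[0, 0, -0.005], [-31, 170, 0], 1],
    [[0, 0, -0.005], [-33, 180, 0], 1],
  ],
)

```text
t: 21.1
position: [0.4892, 0.0138, 0.1677]
tcp_rot: [[-0.966, 0.258, -0.001], [0.258, 0.966, -0.002], [0.0, -0.002, -1.0]]
force: [0.5, -0.3, -0.9]
width: 0.247
```

```bash
python3 st.py 573.1 188.4 168
```

```text
t 21.1 p [489.2  13.8 167.7] yaw_y 75.04 tilt [-8.0e-04 -1.6e-03 -1.0e+00] F [ 0.49 -0.31 -0.95] M [-0.01  0.03 -0.01] w 0.247
tool shift [-36.  190.4  -0.6]
```

Request:
carry_out(
  plan=[
    [[0, 0, 0], [-0.5, 3, 0], 1],
    [[0, 0, 0], [-2, 9, 0], 1],
    [[0, 0, 0], [-3.5, 19, 0], 1],
    [[0, 0, 0], [-6, 33, 0], 1],
    [[0, 0, 0], [-9, 51, 0], 1],
    [[0, 0, 0], [-13, 71, 0], 1],
    [[0, 0, 0], [-17, 93, 0], 1],
    [[0, 0, 0], [-21.5, 115, 0], 1],
    [[0, 0, 0], [-26, 137, 0], 1],
    [[0, 0, 0], [-30, 158, 0], 1],
    [[0, 0, 0], [-33, 176, 0], 1],
    [[0, 0, 0], [-35.5, 187, 0], 1],
  ],
)

```text
t: 22.1
position: [0.5724, 0.1869, 0.1673]
tcp_rot: [[-0.966, 0.258, -0.0], [0.258, 0.966, -0.001], [0.0, -0.001, -1.0]]
force: [-0.9, -0.1, -1.9]
width: 0.247
```

Request:
carry_out(
  plan=[
    [[0, 0, 0], [0, 0, 0], 1],
    [[0, 0, 0], [0, 0, 0], 1],
    [[0, 0, 0], [0, 0, 0], 1],
  ],
)

```text
t: 22.35
position: [0.5719, 0.1862, 0.1671]
tcp_rot: [[-0.966, 0.258, -0.001], [0.258, 0.966, -0.002], [0.001, -0.002, -1.0]]
force: [1.1, 0.0, -1.8]
width: 0.25
```

```bash
python3 st.py 573.1 188.4 59.8
```

```text
t 22.35 p [571.9 186.2 167.1] yaw_y 75.03 tilt [-0.0013 -0.0017 -1.    ] F [ 1.13  0.03 -1.82] M [ 0.03  0.03 -0.04] w 0.25
tool shift [ -0.7   2.7 107.3]
```

Request:
carry_out(
  plan=[
    [[0, 0, 0], [0, 0, 2], 1],
    [[0, 0, 0], [0, 0.5, 7], 1],
    [[0, 0, 0], [0, 1, 15], 1],
    [[0, 0, 0], [-0.5, 1, 25], 1],
    [[0, 0, 0], [-0.5, 1.5, 37], 1],
    [[0, 0, 0], [-0.5, 2, 50], 1],
    [[0, 0, 0], [-0.5, 2, 63], 1],
    [[0, 0, 0], [-0.5, 2, 75], 1],
    [[0, 0, 0], [-0.5, 2, 86], 1],
    [[0, 0, 0], [-0.5, 2, 95], 1],
    [[0, 0, 0], [-0.5, 2, 100], 1],
    [[0, 0, 0], [-0.5, 2, 102], 1],
  ],
)

```text
t: 23.35
position: [0.5724, 0.1876, 0.064]
tcp_rot: [[-0.966, 0.258, -0.002], [0.258, 0.966, -0.002], [0.002, -0.003, -1.0]]
force: [-0.2, -0.2, -1.9]
width: 0.246
```

Request:
carry_out(
  plan=[
    [[0, 0, 0], [0, 0, 1], 1],
    [[0, 0, 0], [0, 0, 2], 1],
    [[0, 0, 0], [0, 0, 3], 1],
    [[0, 0, 0], [0, 0, 3.5], 1],
    [[0, 0, 0], [0, 0, 3.5], 1],
    [[0, 0, 0], [0, 0, 3.5], 1],
  ],
)

```text
t: 23.85
position: [0.5725, 0.1877, 0.0608]
tcp_rot: [[-0.966, 0.258, -0.002], [0.258, 0.966, -0.002], [0.001, -0.002, -1.0]]
force: [-0.7, 1.1, -2.5]
width: 0.249
```

```bash
python3 st.py
python3 - <<'E'
from h import *
p,d=r.snapshot('scene'); cv2.imwrite('pics/s12.png',p[:,:,::-1])
E
python3 st.py
```

```text
t 23.85 p [572.5 187.7  60.8] yaw_y 75.03 tilt [-0.002  -0.0019 -1.    ] F [-0.73  1.08 -2.51] M [ 0.01 -0.01  0.04] w 0.249
t 23.9 p [572.5 187.7  60.8] yaw_y 75.03 tilt [-0.0021 -0.002  -1.    ] F [ 0.55  0.01 -1.14] M [ 0.01 -0.01  0.02] w 0.244
```

View pics/s12.png

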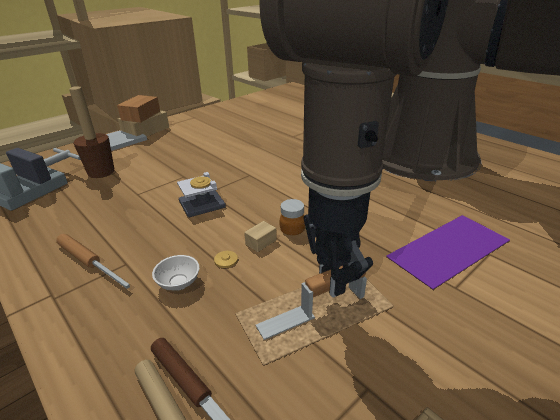

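The lifter hovers about 1 mm above the cork mat, and the rosette sits on the stand at (201,182). Lowering the last millimetre.

Request:
carry_out(
  plan=[
    [[0, 0, 0], [0, 0, 0.5], 1],
    [[0, 0, 0], [0, 0, 0.9], 1],
    [[0, 0, 0], [0, 0, 0.9], 1],
    [[0, 0, 0], [0, 0, 0.9], 1],
  ],
)

```text
t: 24.23
position: [0.5725, 0.1877, 0.0599]
tcp_rot: [[-0.966, 0.258, -0.002], [0.258, 0.966, -0.002], [0.002, -0.002, -1.0]]
force: [-0.1, 0.1, -2.1]
width: 0.251
```

```bash
python3 st.py
```

```text
t 24.23 p [572.5 187.7  59.9] yaw_y 75.03 tilt [-0.0021 -0.002  -1.    ] F [-0.07  0.1  -2.06] M [-0.05 -0.03  0.01] w 0.251
```

Request:
carry_out(
  plan=[
    [[0, 0, 0], [0, 0, 0.3], 1],
    [[0, 0, 0], [0, 0, 0.3], 1],
    [[0, 0, 0], [0, 0, 0.3], 1],
  ],
)

```text
t: 24.48
position: [0.5725, 0.1877, 0.0598]
tcp_rot: [[-0.966, 0.258, -0.002], [0.258, 0.966, -0.002], [0.001, -0.002, -1.0]]
force: [-1.2, -1.3, 4.5]
width: 0.248
```

```bash
python3 st.py
```

```text
t 24.48 p [572.5 187.7  59.8] yaw_y 75.03 tilt [-0.0019 -0.0019 -1.    ] F [-1.22 -1.31  4.52] M [-0.06  0.24  0.  ] w 0.248
```

Contact with the mat (about 6 N). Releasing slowly.

Request:
carry_out(
  plan=[
    [[0, 0, 0], [0, 0, 0], 0.74],
    [[0, 0, 0], [0, 0, 0], 0.72],
    [[0, 0, 0], [0, 0, 0], 0.7],
    [[0, 0, 0], [0, 0, 0], 0.66],
    [[0, 0, 0], [0, 0, 0], 0.6],
    [[0, 0, 0], [0, 0, 0], 0.5],
    [[0, 0, 0], [0, 0, 0], 0.4],
    [[0, 0, 0], [0, 0, 0], 0.25],
    [[0, 0, 0], [0, 0, 0], 0.1],
    [[0, 0, 0], [0, 0, 0], 0],
    [[0, 0, 0], [0, 0, 0], 0],
    [[0, 0, 0], [0, 0, 0], 0],
  ],
)

```text
t: 25.48
position: [0.5725, 0.1877, 0.0598]
tcp_rot: [[-0.966, 0.258, -0.002], [0.258, 0.966, -0.002], [0.001, -0.002, -1.0]]
force: [-0.4, -0.5, -0.7]
width: 0.998
```

Request:
carry_out(
  plan=[
    [[0, 0, 0], [0, 0, -3], 0],
    [[0, 0, 0], [0, 0, -10], 0],
    [[0, 0, 0], [0, 0, -22], 0],
    [[0, 0, 0], [0, 0, -40], 0],
    [[0, 0, 0], [0, 0, -60], 0],
    [[0, 0, 0], [0, 0, -85], 0],
    [[0, 0, 0], [0, 0, -110], 0],
    [[0, 0, 0], [0, 0, -130], 0],
    [[0, 0, 0], [20, 20, -140], 0],
    [[0, 0, 0], [45, 45, -150], 0],
    [[0, 0, 0], [70, 70, -150], 0],
    [[0, 0, 0], [100, 100, -150], 0],
  ],
)

```text
t: 26.48
position: [0.5025, 0.3104, 0.2119]
tcp_rot: [[-0.966, 0.26, 0.001], [0.26, 0.966, -0.001], [-0.001, -0.001, -1.0]]
force: [1.1, -0.4, -0.9]
width: 1.0
```

Request:
carry_out(
  plan=[
    [[0, 0, 0], [25, 35, 0], 0],
    [[0, 0, 0], [50, 70, 0], 0],
    [[0, 0, 0], [70, 100, 0], 0],
    [[0, 0, 0], [80, 125, 0], 0],
    [[0, 0, 0], [80, 140, 0], 0],
    [[0, 0, 0], [80, 150, 0], 0],
    [[0, 0, 0], [80, 150, 0], 0],
  ],
)

```text
t: 27.07
position: [0.4645, 0.4777, 0.2127]
tcp_rot: [[-0.966, 0.259, 0.002], [0.259, 0.966, 0.0], [-0.002, 0.001, -1.0]]
force: [-0.5, 0.2, 0.6]
width: 0.998
```

```bash
python3 st.py
python3 - <<'E'
from h import *
p,d=r.snapshot('scene');np.save('pics/scene0b.npy',p); cv2.imwrite('pics/s13.png',p[:,:,::-1])
cv2.imwrite('pics/s13c.png',cv2.resize(p[155:225,165:255][:,:,::-1],None,fx=8,fy=8,interpolation=cv2.INTER_CUBIC))
p,d=r.snapshot('top');np.savez('pics/t13.npz',p=p,d=d); cv2.imwrite('pics/t13.png',p[:,:,::-1])
E
```

```text
t 27.07 p [464.5 477.7 212.7] yaw_y 75.01 tilt [ 1.7e-03  4.0e-04 -1.0e+00] F [-0.47  0.15  0.64] M [ 0.04 -0.03 -0.  ] w 0.998
```

View pics/s13.png

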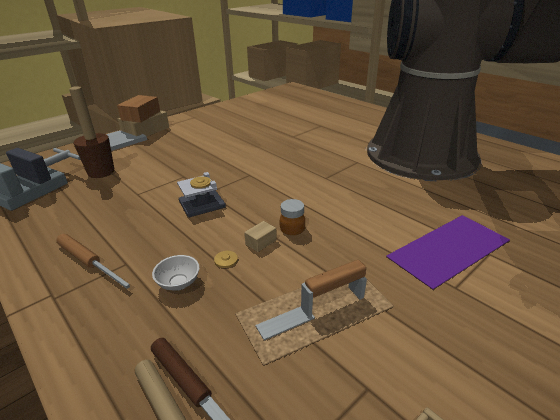

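View pics/s13c.png

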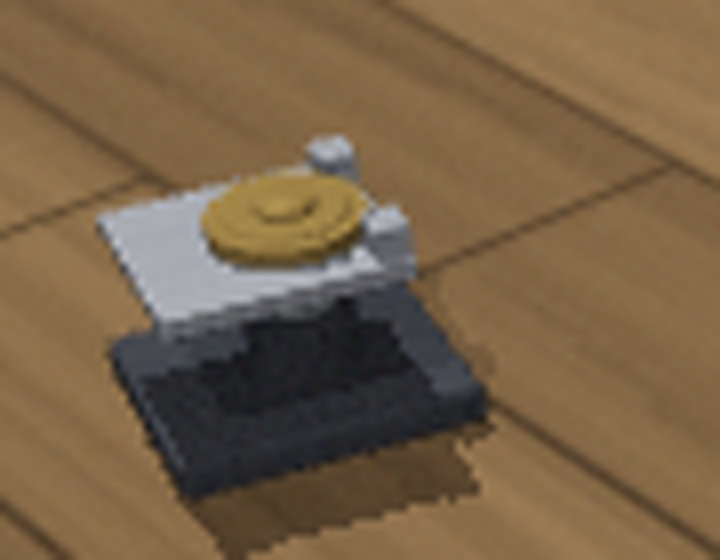

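View pics/t13.png

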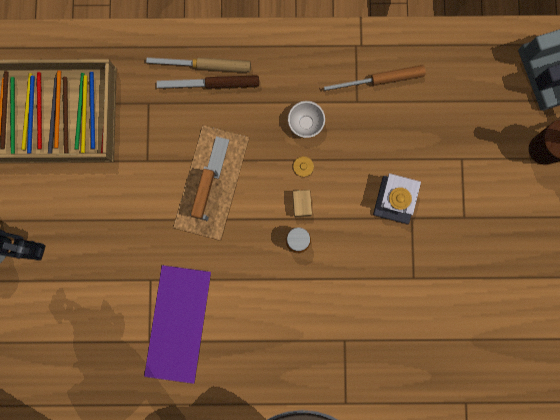

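The lifter stands on the cork mat, the rosette is on the pad by the lugs at top (400,198), and the other things look unmoved. I'll check the seating in numbers.

Run:
```python
from h import *
a=np.radians(-15.3);u=np.array([np.cos(a),np.sin(a)]);v=np.array([-u[1],u[0]])
T=np.array([552.6,-140.4]);at=np.radians(-15.13);ut=np.array([np.cos(at),np.sin(at)]);vt=np.array([-ut[1],ut[0]]); N=T+ut*15.1-vt*49.5; print('nest',N)
for n,p,roi in (('top',np.load('pics/t13.npz')['p'],(388,186,413,211)),('scene',np.load('pics/scene0b.npy'),(186,172,214,192))):
    C=cam(n); h=cv2.cvtColor(p,cv2.COLOR_RGB2HSV).astype(int); x0,y0,x1,y1=roi
    m=((h[...,0]>18)&(h[...,0]<28)&(h[...,1]>110)&(h[...,2]>80)).astype(np.uint8); k=m*0; k[y0:y1,x0:x1]=m[y0:y1,x0:x1]
    cs=max(cv2.findContours(k,0,1)[0],key=cv2.contourArea); e=cv2.fitEllipse(cs); print(n,e)
    q=ray(C,[e[0]],.0555)[0,:2]*1000; print(q,'rel nest',(q-N)@u,(q-N)@v)
C=cam('top'); p0=np.load('pics/top0rgb.npy').astype(int); p=np.load('pics/t13.npz')['p'].astype(int)
df=np.abs(p0-p).sum(2)>60; cs=[cv2.boundingRect(c) for c in cv2.findContours(df.astype(np.uint8),0,1)[0] if cv2.contourArea(c)>8]; print('changed',cs)
W=cloud(C,np.load('pics/t13.npz')['d']); print('ros z',np.median(W[190:206,393:408,2]))
```

```text
nest [ 554.25658043 -192.12538778]
top ((399.8446350097656, 198.19891357421875), (20.22650718688965, 20.645421981811523), 89.56043243408203)
[ 554.24701053 -192.80636969] rel nest 0.17046205454254085 -0.6593713857983443
scene ((199.9641876220703, 181.86077880859375), (10.387861251831055, 19.5830078125), 82.59471893310547)
[ 555.80338841 -191.85040514] rel nest 1.4194246053574067 0.6733974843935436
changed [(0, 389, 51, 31), (175, 384, 82, 28), (0, 221, 46, 40), (387, 187, 25, 24), (205, 137, 24, 39)]
ros z 0.05939087624068171
```

Run:
```python
from h import *
a=np.radians(-15.3);u=np.array([np.cos(a),np.sin(a)]);v=np.array([-u[1],u[0]]); N=np.array([554.26,-192.13]); C=cam('scene')
for f,z in (('pics/s9.npz',.0570),('pics/s11.npz',.0555),('pics/scene0b.npy',.0555)):
    p=np.load(f); p=p if f.endswith('npy') else p['p']
    h=cv2.cvtColor(p,cv2.COLOR_RGB2HSV).astype(int); m=((h[...,0]>18)&(h[...,0]<28)&(h[...,1]>110)&(h[...,2]>80)).astype(np.uint8); k=m*0; k[172:192,186:214]=m[172:192,186:214]
    e=cv2.fitEllipse(max(cv2.findContours(k,0,1)[0],key=cv2.contourArea)); q=ray(C,[e[0]],z)[0,:2]*1000; print(f,np.round(e[0],2),(q-N)@u,(q-N)@v)
```

```text
pics/s9.npz [199.98 180.77] 0.6189729830435134 -1.134471546657101
pics/s11.npz [199.94 181.88] 1.4892946602490813 0.7136928225398114
pics/scene0b.npy [199.96 181.86] 1.414909191122235 0.6769438995005571
```

```bash
python3 -c "
from cell import r
print(r.job_done()); print(r.state()['t'])"
```

```text
the job is handed in; nothing more can be done
None
the job is handed in; nothing more can be done
```

The rosette is in its nest against the lugs, the lifter is back on the cork mat and released, and I handed the job in at about 27 s of the 69 s allowed.

- **Carry and set-down:** I gripped the lifter by its handle and carried the rosette level to above the stand. I then lowered the blade in small steps until the wrist force showed the pad, with the underside about 52.5 mm above the bench. The resting load was about 3 N.
- **Draw-out:** I drew the blade about 65 mm straight back between the lugs at the same height. The sideways force stayed near the sensor noise. The lugs held the rosette back, and the pictures show it flat on the pad afterwards.
- **Return:** I set the lifter down on the mat by feel (about 6 N), let go and backed away.

**Last checks:**
- The rosette's centre came out 0.2 mm from the nest point along the draw direction by the top camera, but 1.4 mm by the scene camera. Sideways the two read −0.7 and +0.7 mm. With the calibration good to about 2 mm, I could not confirm lug contact any closer than that. In the same scene camera, its position while held on the lugs differed by about 1 mm along the draw and nearly 2 mm sideways, mostly measurement noise.
- Comparing top views from before and after, the only changes on the bench were the rosette and the lifter area. The other changes were the arm and its shadow. The bystanders had not moved.

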